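Draw the hot strainer tray of a wash cabinet with the tray hook

ROBOT

A 6-joint arm with a two-finger parallel gripper is mounted at the origin on a cart in front of the work surface, level with it; the furniture and walls round the work are solid. World frame = base frame: x ahead of the robot, y to its left, z up, the work surface at z = 0. Lengths are in m, angles in rad, forces in N, time in s.
With the tool pointing down it reaches from about 0.35 to 0.95 m from the base axis. Payload 17.4 kg.
Tool frame: the origin (TCP) lies midway between the tips of the shut fingers; the grasp point (between the pads) lies 19 mm behind it; z points along the fingers, y is the direction in which the jaws open and shut (so a half turn about z gives the same grasp; the last joint's range is limited). The gripper opens to 93 mm and grips with 3 to 60 N. Pads are 15 mm wide; open, the fingers measure 128 mm over their backs; the gripper's body (75 mm by 188 mm) begins 65 mm behind the grasp point.
Start: joints at [-1.153, 0.116, 1.442, -0, 1.584, -0.038], TCP at [0.297, -0.606, 0.219] pointing down, gripper open.
Joint ranges: [-2.83, 2.83], [-0.83, 2.19], [0.07, 2.5], [-1.14, 4.28], [0.01, 3], [-2.97, 2.97]. Speed limits (rad/s): [1.89, 1.89, 2.22, 3.14, 3.14, 3.14].

INTERFACE

Orientations are given as a unit quaternion [x, y, z, w].
In Python, from rig import env, viewer, nets gives the robot as it stands.
- The arm moves only by the tool drive_tool, never from a script. Its argument "deltas" is text: rows parted by semicolons, each of 5 numbers parted by spaces: the opening, from 0 (shut) to 1 (fully open), then the shift along the tool's x, y, z in cm, then the turn about the tool's z in rad. In form: gripper tx ty tz roll; .... A call has exactly 5 rows; each row is the pose to reach, as a shift and turn from the pose measured when the call began, along the tool's axes at that moment; what a row does not reach only later rows make up. A row lasts 1/10 s, in which the tool goes at most 50 mm and 8.59 degrees, less where a joint would pass 70% of its speed; a pose out of reach is approached as far as the arm can. A call with a gripper value outside its range is refused whole. The fingers move at their own pace and stop on an object; "squeeze" is the grip in N (left out, the last holds). Time passes only in rows, so rows that repeat a pose let the fingers close, or fill a call up. It gives the time, the measured TCP pose, the force and the opening at its end, in the units of the state.
- env.observe(): the state, without advancing time (a new reading comes with each control period).
- viewer.snapshot(name): name is "side" or "top" or "wrist"; returns a dict with "frame" (420x560x3 uint8, red, green, blue), "mtx" (3x3 intrinsics, pixels), "k1" (the pictures are not rectified: a ray, as slopes to the right and down, at radius r is drawn at 1 + k1 r^2 times it, then the intrinsics apply), "T" (4x4, takes a point from camera to world coordinates); the wrist camera has in their place "tool_from_camera" (4x4, takes a point from camera to tool coordinates, whose origin is the TCP and whose axes are the flange's). Camera axes: x right, y up, looking along -z (the intrinsics and any distortion apply to the point x, -y, -z); pixel columns grow to the right and rows downward; lengths in m; the calibration is good to about 2 mm. A picture is of the moment at which its call begins: read the wrist's pose just before it. There is no depth.
- env.finish_job(): hands the job in, once; it reports no verdict.
Trained networks look in the newest picture that a camera, given by its name, has taken for a name from the list of things; names that differ only in an ending like _2 or _b are one class to them, and where a whole thing is asked for, a point or a joint stands for the part that bears it (a point fixed in the world has none). Each returns a list of dicts, best first, with "conf" (0 to 1); they miss things now and then, are a little off and sometimes report something else, mostly with a low value. They report only what shows in the picture. A call takes as long as a camera call.
- nets.look_for(camera, name): "point" ([column, row] in pixels, amid what is visible of it).
- nets.place_of(camera, name): "point" ([column, row] in pixels: a listed point, or the origin of a listed thing).
The state is a dict: "time": time; "joint_pos": joint angles; "joint_velocities": joint speeds; "joint_torque": joint torques, N m; "ee_pos": TCP position; "tcp_rot": TCP orientation; "contact_force": force on the tool from outside, world axes, zero at the start; "moment": the same for the moment, N m; "finger_gap": finger opening in m.
Only numpy, scipy, OpenCV 4.12 (cv2) and the standard library are available. Lean on these libraries where they do the work, as an engineer would, in place of code of your own. Each camera call takes 0.05 s, during which the arm holds its last target.

TASK

The engine valves in the hot-wash cabinet are clean. Using the tray hook from its stand, push the cabinet's clear sash up by the ledge along its lower edge until that edge is level with the red pointer, then catch the hook in the finger slot of the strainer tray and draw the tray gently out to its stop, with the valves still standing and the sash still at the pointer. Hang the hook back on its stand; the cabinet is hot, so only the hook may touch it, never the gripper, and leave the other things on the bench alone.

Things in the scene. Friction and masses are not known exactly. Their poses are not given: they have to be found in the camera images.
- hook: tray hook, upright. Origin: shank axis, underside of its collar (36 mm wide, 6 thick); z up the handle, x the way the foot points. Wooden handle 24x24 mm, sides square to x and y, 8 to 88 mm above the origin (grip at 55). Below, an 8 mm steel rod goes down, then its foot runs along +x (underside 89 mm, top 81 mm below the origin) to an upturned tip, rod centre 90, end face 94 mm out. 0.16 kg
- hook_tip (a point): top of the hook's upturned tip, 90 mm along x and 71 mm below hook's origin; the tip rises 10 mm above the foot and, with the foot, is 18 mm high in all
- hook_stand: blue stand, fixed. Origin at bench level under the hanging hook's shank axis; x the way the fork opens (the foot points there too), z up. Post 23 to 37 mm behind the axis, fork top at z = 109 mm: two prongs, 14 mm slot from 12 mm behind the axis to 20 mm in front, then widening. The collar rests on the prongs. To free it lift 10 mm or more, then go 50 mm along +x; hang it in reverse.
- stand_seat (a point): where the hook's origin lies when it hangs on the stand: on the axis, at the upper side of the fork
- washer: grey hot-wash cabinet, 250 wide (y), 310 high (340 with its vent stub), fixed. Origin on the bench, 80 mm behind the front edge of its side walls and 70 mm in front of its back; its front with sash and tray looks along its own -x, x points into it, y along its front, z up. The front of the two sash guides is at x = -96 mm. Hot: touch it only with the hook.
- sash (a joint): height of the clear sash above its lowest place, m (0 to 0.10, + is up). It is counterbalanced: it stays where it is left and takes 2 to 4 N to move either way.
- sash_edge (a point): middle of the front lower edge of the sash's aluminium ledge. The ledge is flat underneath, 196 mm wide and runs 25 mm back (+x of the washer) from here to the sash; below it the tray front stands 27 mm back from here. The edge is 82 mm above the bench when the sash is down.
- mark (a point): the red pointer on the left sash guide (washer +y side); its lower line shows the height to which the sash's lower edge is to be raised. Set by hand between 150 and 166 mm above the bench.
- tray (a joint): how far the steel strainer tray has been drawn out, m (0 = fully in, stop at 0.09); slides along the washer's -x, sliding friction about 3 N plus some drag at speed. The tray is 128 deep, 200 wide; its floor is 32 mm above the bench. To pull it the tip must be more than 6 mm behind the plate's face and then lifted until the foot bears on the slot's upper edge.
- tray_front (a point): middle of the outer face of the blue finger plate on the tray's front, 52 mm above the bench; moves with it. Plate 3 mm thick on a 3 mm sheet, 96 mm wide, finger slot 44 wide (washer y) and 22 mm high; above it 10 mm of plate. The plate is clamped through long holes up to 5 mm higher or lower than drawn: slot centre 47 to 57 mm up, not told: feel or look. Foot with tip enters with 2 mm spare
- valve0: engine valve, 33 mm head, 102 mm tall, standing on its head in the tray; origin at its foot, z up its stem
- valve1: engine valve like valve0, in the middle of the tray
- valve2: engine valve, 29 mm head, 99 mm tall, standing on its head in the tray; origin at its foot
- oil_can: red oil can, 80 mm wide, 174 mm high, standing at the back left of the bench; leave alone
- ratchet: ratchet with a black grip, 192 mm long, lying at the back of the bench; leave alone

How it is judged:
By the outcome, as a careful person would: the job done as asked, in the order asked, and still so for the second after the job is handed in, with the robot touching nothing.
It also fails if it takes over 72 s, if anything falls off the work surface, if the arm or the gripper's body presses on something with over 40 N, if the wrist force passes 120 N, or if a joint passes its speed limit or range.

## Working session

There is one attempt and no reset: what is moved stays moved. The work goes in short steps, Python scripts to look and compute and a tool call to move; the robot and the scene stay as the last step left them, time stands still between calls to the robot, and variables do not carry over. Pictures are saved under pics/ and viewed, and the job is handed in when it is done.

Besides the shell and the picture viewer there is one more tool, called after "Request:" as name(argument=value, ...) on one line, values as JSON. drive_tool: Moves the arm, as the interface text tells. Its arguments: {"type":"object","properties":{"deltas":{"type":"string"},"squeeze":{"type":"number"}},"required":["deltas"]}

```bash
mkdir -p pics; ls
cat > h.py <<'E'
import numpy as np, cv2
from rig import env, viewer, nets
from scipy.spatial.transform import Rotation as R
def snap(n,fn=None):
    o=env.observe(); s=viewer.snapshot(n)
    if 'T' in s: T=np.array(s['T'])
    else:
        W=np.eye(4);W[:3,:3]=R.from_quat(o['tcp_rot']).as_matrix();W[:3,3]=o['ee_pos']
        T=W@np.array(s['tool_from_camera'])
    if fn: cv2.imwrite('pics/'+fn,cv2.cvtColor(np.array(s['frame']),cv2.COLOR_RGB2BGR))
    return dict(T=T,K=np.array(s['mtx']),k1=s['k1'],f=np.array(s['frame']))
def ray(c,p):
    K=c['K'];d=np.array([c['k1'],0,0,0,0.])
    q=cv2.undistortPoints(np.array([[p]],float),K,d)[0,0]
    v=c['T'][:3,:3]@np.array([q[0],-q[1],-1]);return c['T'][:3,3],v/np.linalg.norm(v)
def atz(c,p,z):
    o,v=ray(c,p);return o+v*(z-o[2])/v[2]
def tri(rs):
    A=0;b=0
    for o,v in rs:
        P=np.eye(3)-np.outer(v,v);A=A+P;b=b+P@o
    x=np.linalg.solve(A,b)
    return x,[np.linalg.norm((np.eye(3)-np.outer(v,v))@(x-o)) for o,v in rs]
def proj(c,X):
    Y=np.linalg.inv(c['T'])@np.append(X,1);x=Y[0]/-Y[2];y=-Y[1]/-Y[2];r=x*x+y*y;s=1+c['k1']*r
    p=c['K']@np.array([x*s,y*s,1]);return p[:2]
E
python3 - <<'E'
from h import *
np.set_printoptions(precision=4,suppress=True)
print(env.observe())
C={}
for n in ['side','top','wrist']:
    C[n]=snap(n,n+'0.png');print(n,C[n]['T'],C[n]['K'][0,0],C[n]['k1'])
names=['hook','hook_tip','hook_stand','stand_seat','washer','sash_edge','mark','tray_front','valve0','valve1','valve2','oil_can','ratchet']
P={}
for m in names:
    rs=[]
    for n in C:
        r=nets.place_of(n,m)[:2]
        print(m,n,[(np.round(a['point'],1).tolist(),round(a['conf'],2)) for a in r])
        if r and r[0]['conf']>.3: rs.append(ray(C[n],r[0]['point']))
    if len(rs)>1: print('   tri',tri(rs))
E
```

```text
pics
{'time': 0.0, 'joint_pos': array([-1.1528,  0.1165,  1.4423, -0.    ,  1.584 , -0.0378]), 'joint_velocities': array([-0.0004, -0.0022, -0.0019, -0.0001, -0.0003,  0.    ]), 'joint_torque': array([  0.0028, -72.1257, -62.261 ,   0.0781,   0.0238,  -0.0001]), 'ee_pos': array([ 0.297 , -0.6059,  0.2179]), 'tcp_rot': array([ 0.9741,  0.2259, -0.0001, -0.0005]), 'contact_force': array([ 0.7981,  0.321 , -0.4162]), 'moment': array([ 0.0219, -0.0544, -0.0058]), 'finger_gap': 0.09299593610214074}
side [[ 0.8235  0.5063 -0.2559  0.2906]
 [-0.5673  0.7368 -0.3678 -0.4806]
 [ 0.0023  0.448   0.894   1.0014]
 [ 0.      0.      0.      1.    ]] 448.11346960709744 0.01400135083799275
top [[ 0.038   0.9165 -0.3982  0.1808]
 [-0.9993  0.0328 -0.02   -0.1623]
 [-0.0053  0.3987  0.9171  1.0113]
 [ 0.      0.      0.      1.    ]] 482.8510615288991 -0.026099034740436112
wrist [[ 0.4395  0.8607  0.2567  0.3679]
 [-0.8982  0.4214  0.1251 -0.5712]
 [-0.0005 -0.2856  0.9583  0.3842]
 [ 0.      0.      0.      1.    ]] 327.93768530048163 -0.0461740727885194
hook side [([216.6, 172.6], 0.64)]
hook top [
[... 1990 characters left out ...]
oat64(0.03756926522754885), np.float64(0.03756926522754881)])
valve2 side [([368.8, 311.0], 0.64), ([335.9, 260.4], 0.56)]
valve2 top [([373.0, 201.3], 0.56)]
valve2 wrist []
   tri (array([ 0.6474, -0.3844, -0.0863]), [np.float64(0.03756926522754885), np.float64(0.03756926522754881)])
oil_can side [([263.5, 125.5], 0.66)]
oil_can top [([162.5, 182.5], 0.94)]
oil_can wrist []
   tri (array([0.6735, 0.1389, 0.0023]), [np.float64(0.00041475586655469036), np.float64(0.00041475586655470223)])
ratchet side [([299.8, 170.5], 0.88)]
ratchet top [([235.8, 183.6], 0.95)]
ratchet wrist []
   tri (array([ 0.6707, -0.0345,  0.0105]), [np.float64(0.001383281668885294), np.float64(0.0013832816688852715)])
```

View pics/side0.png

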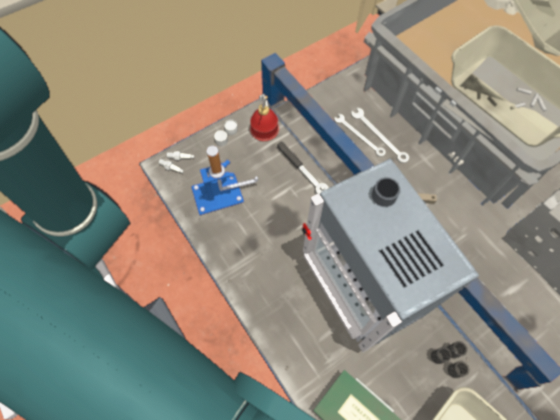

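View pics/top0.png

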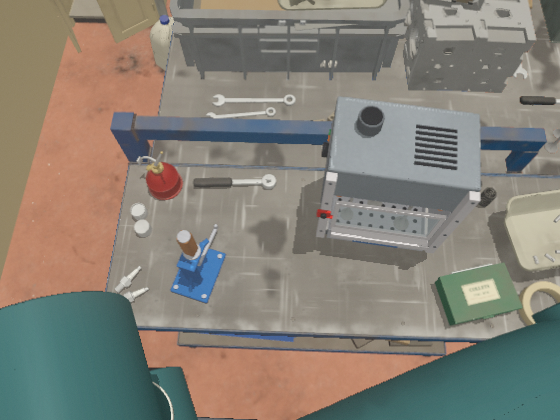

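View pics/wrist0.png

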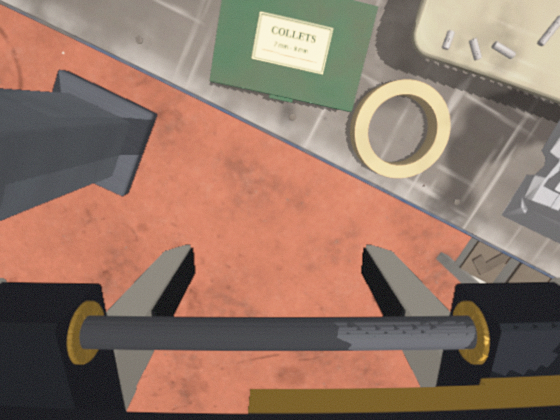

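Run:
```python
import cv2
a=cv2.imread('pics/top0.png')
cv2.imwrite('pics/t_w.png',cv2.resize(a[90:260,310:500],None,fx=4,fy=3.5,interpolation=cv2.INTER_CUBIC)[:600,:800])
cv2.imwrite('pics/t_h.png',cv2.resize(a[210:310,160:240],None,fx=6,fy=6,interpolation=cv2.INTER_CUBIC))
a=cv2.imread('pics/side0.png')
cv2.imwrite('pics/s_h.png',cv2.resize(a[130:230,170:290],None,fx=6,fy=6,interpolation=cv2.INTER_CUBIC))
cv2.imwrite('pics/s_w.png',cv2.resize(a[160:360,290:480],None,fx=3,fy=3,interpolation=cv2.INTER_CUBIC))
```

```text
(no output)
```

View pics/t_w.png

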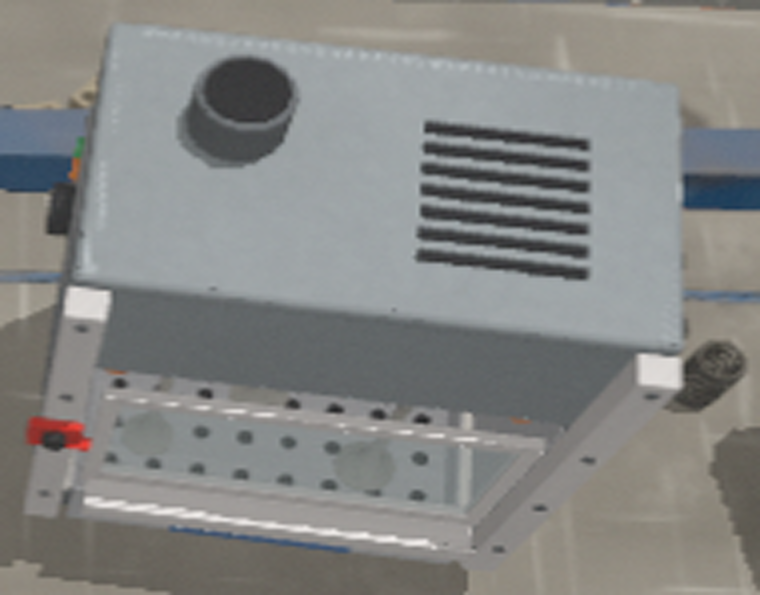

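View pics/t_h.png

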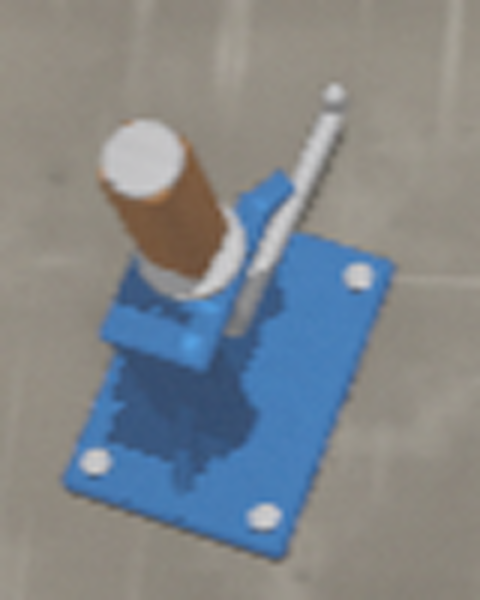

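View pics/s_h.png

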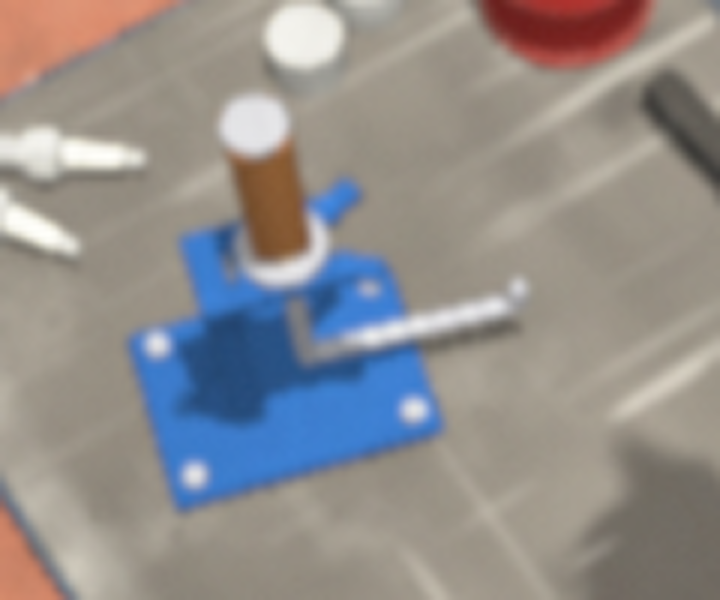

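View pics/s_w.png

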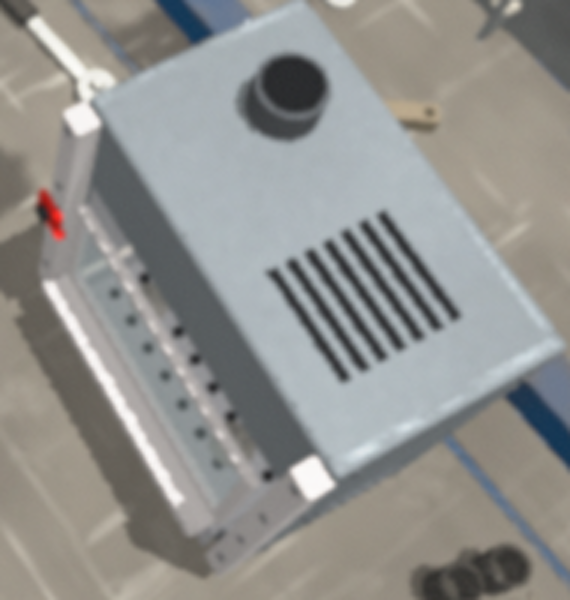

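Run:
```python
from h import *
np.set_printoptions(precision=4,suppress=True)
t=snap('top');s=snap('side')
ht=tri([ray(t,(183.8,236.3)),ray(s,(212.5,150.8))]);print('handle top',ht)
tp=tri([ray(t,(215.5,226.2)),ray(s,(256.3,178.3))]);print('tip',tp)
d=tp[0]-ht[0];print('hook yaw',np.arctan2(d[1],d[0]),np.hypot(*d[:2]))
T=lambda u,v:(310+u/4,90+v/3.5)
# roof corners
for n,p in dict(bl=(110,24),br=(678,88),fl=(76,280),fr=(682,350)).items(): print(n,atz(t,T(*p),.31))
S=lambda u,v:(290+u/3,160+v/3)
for n,p in dict(bl=(300,0),br=(565,345),fl=(97,97),fr=(335,480)).items(): print('s',n,atz(s,S(*p),.31))
# stand base corners z~? 
H=lambda u,v:(160+u/6,210+v/6)
q=[atz(t,H(*p),.006) for p in [(66,485),(282,558),(395,262)]]
print(q, np.arctan2(*(q[2]-q[1])[1::-1]),np.linalg.norm(q[2]-q[1]),np.linalg.norm(q[1]-q[0]))
HS=lambda u,v:(170+u/6,130+v/6)
q=[atz(s,HS(*p),.006) for p in [(130,338),(182,510),(440,430)]]
print(q, np.arctan2(*(q[2]-q[1])[1::-1]))
# ledge ends (front lower?) & pointer
print('mark',tri([ray(t,T(58,434)),ray(s,S(50,215))]))
print('ledge L',tri([ray(t,T(84,500)),ray(s,S(48,283))]))
print('ledge R',tri([ray(t,T(440,545)),ray(s,S(182,500))]))
```

```text
handle top (array([0.4748, 0.0293, 0.1902]), [np.float64(0.00030335473701822145), np.float64(0.00030335473701829956)])
tip (array([0.5602, 0.001 , 0.0254]), [np.float64(0.0007261718816163365), np.float64(0.0007261718816162637)])
hook yaw -0.3201385234242695 0.08995106213363586
bl [ 0.7015 -0.2386  0.31  ]
br [ 0.6723 -0.4844  0.31  ]
fl [ 0.5553 -0.2233  0.31  ]
fr [ 0.5278 -0.4676  0.31  ]
s bl [ 0.7019 -0.2443  0.31  ]
s br [ 0.676  -0.4864  0.31  ]
s fl [ 0.5614 -0.2277  0.31  ]
s fr [ 0.5284 -0.4707  0.31  ]
[array([0.4169, 0.085 , 0.006 ]), array([0.394, 0.006, 0.006]), array([ 0.5035, -0.0245,  0.006 ])] -0.27194288338696665 0.11370024427617809 0.08217143732506046
[array([0.4192, 0.0837, 0.006 ]), array([0.3971, 0.0024, 0.006 ]), array([ 0.5032, -0.0264,  0.006 ])] -0.26503514381907217
mark (array([ 0.539 , -0.2274,  0.1625]), [np.float64(0.00014215685803782693), np.float64(0.0001421568580379466)])
ledge L (array([ 0.5289, -0.2465,  0.0881]), [np.float64(0.00038867775300272477), np.float64(0.00038867775300293516)])
ledge R (array([ 0.5063, -0.4216,  0.1006]), [np.float64(0.0027494697942430754), np.float64(0.002749469794243291)])
```

```bash
cat >> h.py <<'E'
def tw(x):return (x+np.pi)%(2*np.pi)-np.pi
def go(x,y,z,yaw=None):
    """print tool-frame shift cm & roll to reach TCP xyz with tool-x yaw"""
    o=env.observe();M=R.from_quat(o['tcp_rot']).as_matrix();y0=np.arctan2(M[1,0],M[0,0])
    d=M.T@(np.array([x,y,z])-o['ee_pos'])*100
    r=0 if yaw is None else -tw(yaw-y0)
    print('t',round(o['time'],2),'ee',np.round(o['ee_pos'],4),'yaw',round(y0,4),'zdir',np.round(M[:,2],3),'F',np.round(o['contact_force'],1),'gap',round(o['finger_gap'],4),'MOVE cm',np.round(d,2),'roll',round(r,3))
E
python3 -c "
from h import *
go(.36,-.32,.32,2.87)"
```

```text
t 2.2 ee [ 0.2971 -0.6061  0.2186] yaw 0.4558 zdir [-0.  0. -1.] F [0.3 0.  0.4] gap 0.0929 MOVE cm [ 18.24 -22.92 -10.13] roll -2.414
```

Request:
drive_tool(deltas="1 18.2 -22.9 -10.1 -0.75; 1 18.2 -22.9 -10.1 -0.75; 1 18.2 -22.9 -10.1 -0.75; 1 18.2 -22.9 -10.1 -0.75; 1 18.2 -22.9 -10.1 -0.75", squeeze=50)

```text
time: 2.7
ee_pos: [0.3476, -0.3734, 0.3009]
tcp_rot: [0.822, 0.569, 0.0, 0.0]
contact_force: [0.6, 0.2, 0.4]
finger_gap: 0.0926
```

```bash
python3 -c "
from h import *
go(.45,.01,.32,2.87)"
```

```text
t 2.7 ee [ 0.3476 -0.3734  0.3009] yaw 1.2116 zdir [ 0. -0. -1.] F [0.6 0.2 0.4] gap 0.0926 MOVE cm [39.49 -3.89 -1.91] roll -1.658
```

Request:
drive_tool(deltas="1 39.5 -3.9 -1.9 -1.2; 1 39.5 -3.9 -1.9 -1.2; 1 39.5 -3.9 -1.9 -1.2; 1 39.5 -3.9 -1.9 -1.2; 1 39.5 -3.9 -1.9 -1.2")

```text
time: 3.2
ee_pos: [0.4116, -0.132, 0.3129]
tcp_rot: [0.556, 0.831, 0.0, 0.001]
contact_force: [1.1, -0.5, 0.9]
finger_gap: 0.0932
```

```bash
python3 -c "
from h import *
go(.45,.03,.30,2.87)"
```

```text
t 3.2 ee [ 0.4116 -0.132   0.3129] yaw 1.9615 zdir [ 0.001 -0.001 -1.   ] F [ 1.1 -0.5  0.9] gap 0.0932 MOVE cm [13.52  9.72  1.29] roll -0.908
```

Request:
drive_tool(deltas="1 13.5 9.7 1.3 -0.9; 1 13.5 9.7 1.3 -0.9; 1 13.5 9.7 1.3 -0.9; 1 13.5 9.7 1.3 -0.9; 1 13.5 9.7 1.3 -0.9")

```text
time: 3.7
ee_pos: [0.45, 0.0323, 0.2996]
tcp_rot: [0.211, 0.977, -0.0, 0.0]
contact_force: [-0.1, -0.5, 0.3]
finger_gap: 0.0928
```

```bash
python3 -c "
from h import *
np.set_printoptions(precision=4,suppress=True)
go(.45,.03,.30,2.87)
c=snap('wrist','w1.png')
for m in ['hook','hook_tip','stand_seat','hook_stand']:
    r=nets.place_of('wrist',m)[:2];print(m,[(np.round(a['point'],1),round(a['conf'],2)) for a in r])
    if r:
        print(atz(c,r[0]['point'],{'hook':.109,'hook_tip':.038,'stand_seat':.109,'hook_stand':0}[m]))
"
```

```text
t 3.7 ee [0.45   0.0323 0.2996] yaw 2.7157 zdir [ 0.001 -0.    -1.   ] F [-0.1 -0.5  0.3] gap 0.0928 MOVE cm [-0.09 -0.21 -0.04] roll -0.154
hook [(array([284.4, 205.4]), 0.94)]
[0.4739 0.0288 0.109 ]
hook_tip []
stand_seat [(array([284.5, 205.5]), 0.73), (array([286.8, 183.9]), 0.3)]
[0.474  0.0288 0.109 ]
hook_stand [(array([284.6, 184.6]), 0.89)]
[0.4749 0.0308 0.    ]
```

View pics/w1.png

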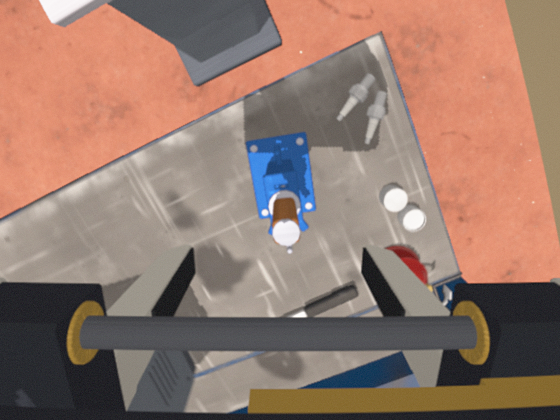

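```bash
python3 -c "
import cv2
a=cv2.imread('pics/w1.png')
cv2.imwrite('pics/w1z.png',cv2.resize(a[120:270,220:340],None,fx=4,fy=4,interpolation=cv2.INTER_CUBIC))"
```

```text
(no output)
```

View pics/w1z.png

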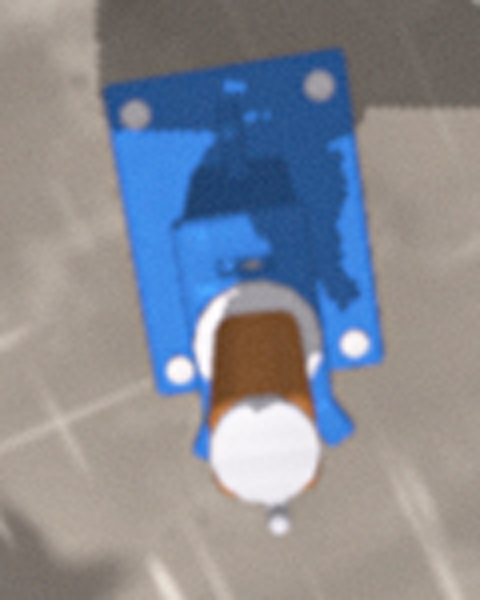

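```bash
python3 -c "
from h import *
np.set_printoptions(precision=4,suppress=True)
c=snap('wrist')
Z=lambda u,v:(220+u/4,120+v/4)
b=[atz(c,Z(*p),.006) for p in [(135,114),(320,86),(355,343),(180,370)]]
print(b)
for i,j in ((0,3),(1,2)): d=b[j]-b[i];print('stand yaw',np.arctan2(d[1],d[0]),np.linalg.norm(d))
d=b[0]-b[1];print(np.arctan2(d[1],d[0]))
print('tip',atz(c,Z(279,520),.038),'handletop',atz(c,Z(264,450),.2))
go(.4745,.029,.145,2.87)
"
```

```text
[array([0.4088, 0.0108, 0.006 ]), array([0.4276, 0.0729, 0.006 ]), array([0.5175, 0.0464, 0.006 ]), array([ 0.4994, -0.0159,  0.006 ])]
stand yaw -0.28605657721850697 0.09445784245287049
stand yaw -0.2860203344731452 0.09371276946597751
-1.8636749695312314
tip [ 0.556  -0.0031  0.038 ] handletop [0.472 0.026 0.2  ]
t 4.0 ee [0.4499 0.0293 0.3001] yaw 2.7011 zdir [ 0.001 -0.001 -1.   ] F [-0.3  0.3  0.3] gap 0.0928 MOVE cm [-2.22  1.02 15.51] roll -0.169
```

Request:
drive_tool(deltas="1 -2.2 1.0 4 -0.08; 1 -2.2 1.0 8 -0.08; 1 -2.2 1.0 12 -0.08; 1 -2.2 1.0 15.5 -0.08; 1 -2.2 1.0 15.5 -0.08")

```text
time: 4.5
ee_pos: [0.4723, 0.0283, 0.1409]
tcp_rot: [0.181, 0.983, -0.001, -0.002]
contact_force: [-0.2, -0.0, 0.1]
finger_gap: 0.0927
```

```bash
python3 -c "
from h import *
go(.4735,.028,.145,2.78)
snap('wrist','w2.png')"
```

```text
t 4.5 ee [0.4723 0.0283 0.1409] yaw 2.7778 zdir [-0.005 -0.001 -1.   ] F [-0.2 -0.   0.1] gap 0.0927 MOVE cm [-0.12  0.01 -0.41] roll -0.002
```

View pics/w2.png

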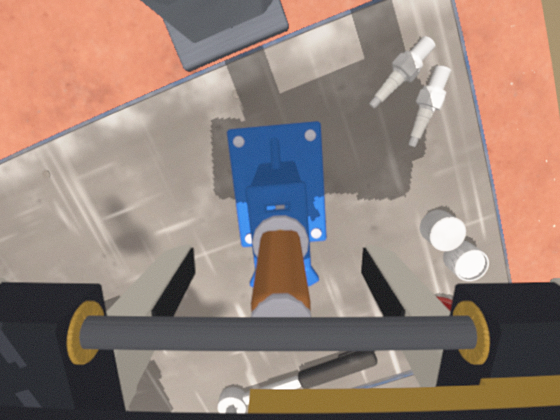

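Request:
drive_tool(deltas="0.2 0 0 -0.4 0; 0 0 0 -0.4 0; 0 0 0 -0.4 0; 0 0 0 -0.4 0; 0 0 0 -0.4 0", squeeze=50)

```text
time: 5.05
ee_pos: [0.4736, 0.0285, 0.1486]
tcp_rot: [0.181, 0.984, -0.0, -0.0]
contact_force: [-0.4, 0.3, -0.9]
finger_gap: 0.0579
```

```bash
python3 -c "
from h import *
go(.4735,.028,.145,2.78)"
```

```text
t 5.05 ee [0.4736 0.0285 0.1486] yaw 2.7784 zdir [-0.001 -0.001 -1.   ] F [-0.4  0.3 -0.9] gap 0.0579 MOVE cm [-0.01 -0.04  0.36] roll -0.002
```

Request:
drive_tool(deltas="0 0 0 0.3 0; 0 0 0 0.3 0; 0 0 0 0.3 0; 0 0 0 0.3 0; 0 0 0 0.3 0")

```text
time: 5.55
ee_pos: [0.4736, 0.0285, 0.1456]
tcp_rot: [0.181, 0.984, -0.0, -0.001]
contact_force: [-0.4, 0.2, -1.2]
finger_gap: 0.0238
```

Request:
drive_tool(deltas="0 0 0 0 0; 0 0 0 0 0; 0 0 0 0 0; 0 0 0 0 0; 0 0 0 0 0")

```text
time: 6.05
ee_pos: [0.4735, 0.0284, 0.1455]
tcp_rot: [0.181, 0.984, -0.0, -0.001]
contact_force: [0.3, 0.5, -0.6]
finger_gap: 0.0239
```

```bash
python3 -c "
from h import *
go(.4735,.028,.145,2.855)"
```

```text
t 6.05 ee [0.4735 0.0284 0.1455] yaw 2.7783 zdir [-0.001 -0.001 -1.   ] F [ 0.3  0.5 -0.6] gap 0.0239 MOVE cm [-0.01 -0.04  0.05] roll -0.077
```

Request:
drive_tool(deltas="0 0 0 -1 0; 0 0 0 -2 0; 0 0 0 -2.2 0; 0 -2 0.15 -2.2 0; 0 -4 0.3 -2.2 0")

```text
time: 6.55
ee_pos: [0.5127, 0.017, 0.1682]
tcp_rot: [0.18, 0.984, -0.0, 0.0]
contact_force: [-0.1, 0.2, -1.3]
finger_gap: 0.0239
```

```bash
python3 -c "
from h import *
go(.55,.005,.22,2.778)
c=snap('side','s3.png')
a=cv2.imread('pics/s3.png');cv2.imwrite('pics/s3z.png',cv2.resize(a[100:250,150:330],None,fx=4,fy=4))"
```

```text
t 6.55 ee [0.5127 0.017  0.1682] yaw 2.7787 zdir [ 0.    -0.001 -1.   ] F [-0.1  0.2 -1.3] gap 0.0239 MOVE cm [-3.92  0.2  -5.18] roll 0.001
```

View pics/s3z.png

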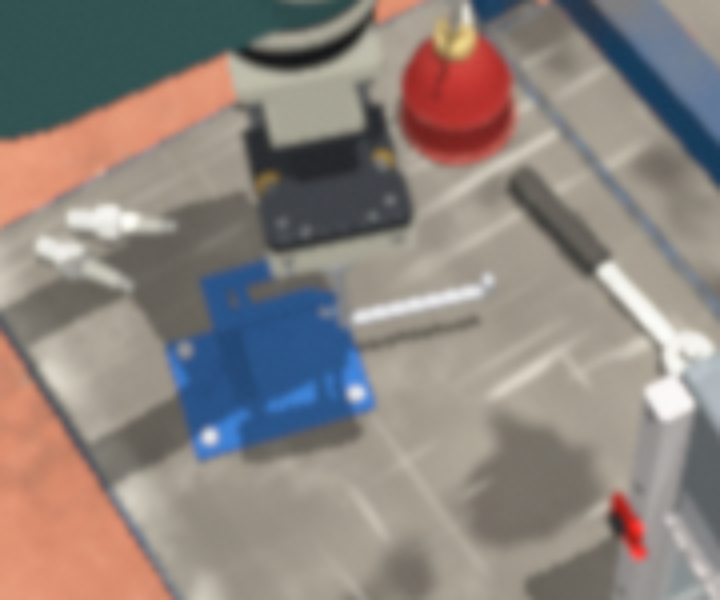

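Request:
drive_tool(deltas="0 -2 0.1 0 0; 0 -2.5 0.2 -2 0; 0 -2.5 0.2 -6 -0.05; 0 -2.5 0.2 -10 -0.1; 0 -2.5 0.2 -12 -0.2")

```text
time: 7.1
ee_pos: [0.5391, 0.0093, 0.2917]
tcp_rot: [0.081, 0.997, -0.0, 0.002]
contact_force: [0.6, 0.3, -1.4]
finger_gap: 0.0236
```

```bash
python3 -c "
from h import *
go(.40,-.15,.27,-.115+np.pi)"
```

```text
t 7.1 ee [0.5391 0.0093 0.2917] yaw 2.9804 zdir [ 0.004 -0.001 -1.   ] F [ 0.6  0.3 -1.4] gap 0.0236 MOVE cm [ 11.19 -17.95   2.13] roll -0.046
```

Request:
drive_tool(deltas="0 11.2 -18 2 -0.05; 0 11.2 -18 2 -0.05; 0 11.2 -18 2 -0.05; 0 11.2 -18 2 -0.05; 0 11.2 -18 2 -0.05")

```text
time: 7.6
ee_pos: [0.3973, -0.1527, 0.2715]
tcp_rot: [0.057, 0.998, -0.001, 0.002]
contact_force: [0.5, 0.0, -1.9]
finger_gap: 0.0237
```

```bash
python3 -c "
from h import *
go(.394,-.33,.21,-.115+np.pi)"
```

```text
t 7.6 ee [ 0.3973 -0.1527  0.2715] yaw 3.0274 zdir [ 0.004 -0.002 -1.   ] F [ 0.5  0.  -1.9] gap 0.0237 MOVE cm [ -1.66 -17.64   6.19] roll 0.001
```

Request:
drive_tool(deltas="0 -1.7 -17.6 6.2 0; 0 -1.7 -17.6 6.2 0; 0 -1.7 -17.6 6.2 0; 0 -1.7 -17.6 6.2 0; 0 -1.7 -17.6 6.2 0")

```text
time: 8.1
ee_pos: [0.3937, -0.3325, 0.2074]
tcp_rot: [0.059, 0.998, -0.0, 0.001]
contact_force: [-0.4, 0.4, -1.3]
finger_gap: 0.0237
```

```bash
python3 -c "
from h import *
np.set_printoptions(precision=4,suppress=True)
go(.394,-.33,.21,-.115+np.pi)
C={n:snap(n,n[0]+'4.png') for n in ['wrist','side','top']}
import pickle;pickle.dump(C,open('c4.pkl','wb'))
for m in ['sash_edge','mark','hook_tip','tray_front','washer']:
    rs=[]
    for n in C:
        r=nets.place_of(n,m)[:1]
        for a in r: print(m,n,np.round(a['point'],1),round(a['conf'],2));rs.append(ray(C[n],a['point']))
    if len(rs)>1: print(tri(rs))
"
```

```text
t 8.1 ee [ 0.3937 -0.3325  0.2074] yaw 3.0242 zdir [ 0.001 -0.    -1.   ] F [-0.4  0.4 -1.3] gap 0.0237 MOVE cm [-0.01  0.25 -0.26] roll -0.002
sash_edge side [326.7 293.1] 0.74
sash_edge top [379.3 242.8] 0.94
(array([ 0.5093, -0.3413,  0.099 ]), [np.float64(0.0019050738040085034), np.float64(0.0019050738040084431)])
mark top [329.6 217.7] 0.53
hook_tip wrist [279.8 347. ] 0.49
tray_front side [324.1 295.2] 0.21
washer side [366.6 283.5] 0.56
washer top [328.3 217.4] 0.19
(array([ 0.8018, -0.2944, -0.5086]), [np.float64(0.008400095775048034), np.float64(0.00840009577504787)])
```

View pics/w4.png

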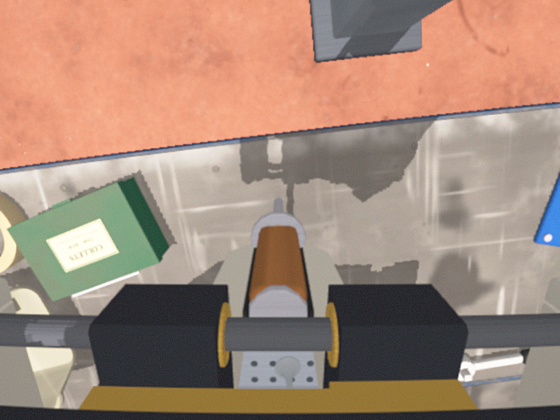

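View pics/s4.png

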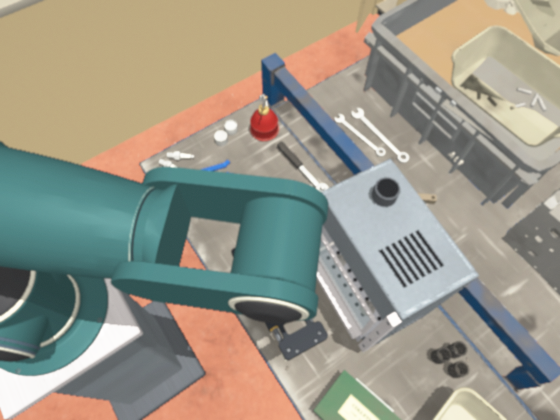

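View pics/t4.png

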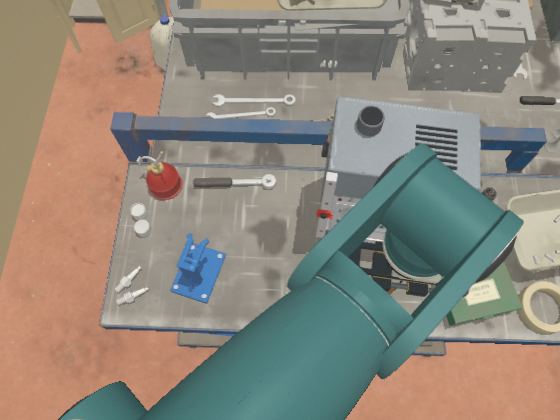

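Request:
drive_tool(deltas="0 0 0 1.3 0; 0 0 0 2.6 0; 0 -1 0 2.6 0; 0 -2 0 2.6 0; 0 -2.5 0 2.6 0")

```text
time: 9.5
ee_pos: [0.4206, -0.3327, 0.1841]
tcp_rot: [0.057, 0.998, -0.001, 0.002]
contact_force: [0.4, 1.4, -1.4]
finger_gap: 0.0238
```

Request:
drive_tool(deltas="0 -0.3 0 0 0; 0 -0.6 0 0 0; 0 -0.9 0 0 0; 0 -1.2 0 0 0; 0 -1.5 0 0 0")

```text
time: 10.0
ee_pos: [0.4354, -0.3345, 0.1843]
tcp_rot: [0.057, 0.998, -0.001, 0.002]
contact_force: [-3.5, 0.8, 0.6]
finger_gap: 0.0238
```

```bash
python3 -c "
from h import *
go(.394,-.33,.1815,-.115+np.pi)"
```

```text
t 10.0 ee [ 0.4354 -0.3345  0.1843] yaw 3.0276 zdir [ 0.004 -0.002 -1.   ] F [-3.5  0.8  0.6] gap 0.0238 MOVE cm [ 4.17 -0.03  0.26] roll 0.001
```

Request:
drive_tool(deltas="0 -0.1 0 0.2 0; 0 -0.2 0 0.2 0; 0 -0.3 0 0.2 0; 0 -0.3 0 0.2 0; 0 -0.3 0 0.2 0")

```text
time: 10.5
ee_pos: [0.4383, -0.3348, 0.1821]
tcp_rot: [0.057, 0.998, -0.001, 0.002]
contact_force: [-3.0, 0.2, -2.2]
finger_gap: 0.0234
```

```bash
python3 -c "
from h import *
go(.394,-.33,.1815,-.115+np.pi)
snap('top','t5.png');c=snap('side','s5.png')
a=cv2.imread('pics/s5.png');cv2.imwrite('pics/s5z.png',cv2.resize(a[210:380,260:450],None,fx=4,fy=3.5))"
```

```text
t 10.5 ee [ 0.4383 -0.3348  0.1821] yaw 3.0276 zdir [ 0.004 -0.002 -1.   ] F [-3.   0.2 -2.2] gap 0.0234 MOVE cm [ 4.46 -0.03  0.05] roll 0.001
```

View pics/s5z.png

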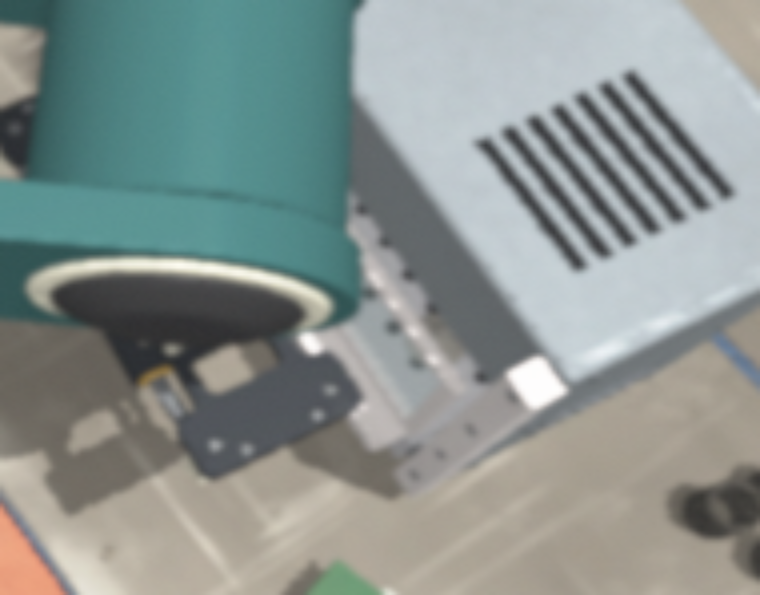

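Request:
drive_tool(deltas="0 0.5 0 0 0; 0 1 0 0 0; 0 1 0 0 0; 0 1 0 0 0; 0 1 0 0 0", squeeze=60)

```text
time: 11.1
ee_pos: [0.4285, -0.3337, 0.1823]
tcp_rot: [0.057, 0.998, -0.001, 0.002]
contact_force: [1.2, 0.1, -1.0]
finger_gap: 0.0239
```

```bash
python3 -c "
from h import *
go(.394,-.33,.1815,-.115+np.pi)
o=env.observe();print(o['moment'],o['contact_force'])
snap('wrist','w5.png')"
```

```text
t 11.1 ee [ 0.4285 -0.3337  0.1823] yaw 3.0275 zdir [ 0.004 -0.002 -1.   ] F [ 1.2  0.1 -1. ] gap 0.0239 MOVE cm [ 3.47 -0.03  0.06] roll 0.001
[ 0.01041397 -0.0961158  -0.01030321] [ 1.15932463  0.12498113 -0.97592267]
```

View pics/w5.png

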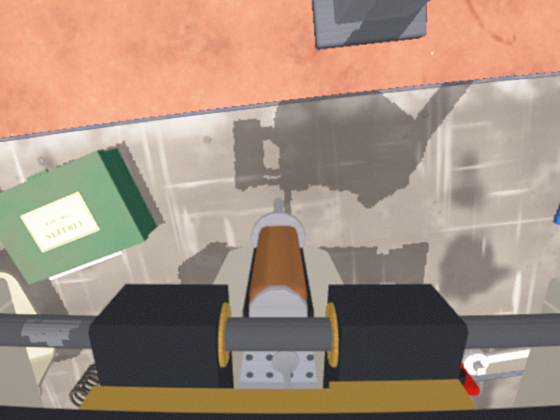

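View pics/t5.png

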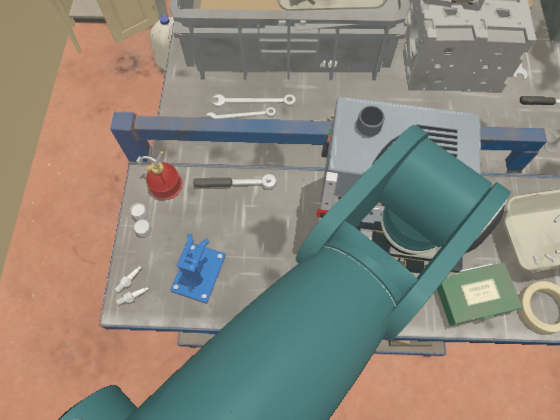

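Request:
drive_tool(deltas="0 0 0 -0.3 0; 0 0 0 -0.6 0; 0 0 0 -0.9 0; 0 0 0 -1.2 0; 0 0 0 -1.4 0")

```text
time: 11.65
ee_pos: [0.4285, -0.3336, 0.1964]
tcp_rot: [0.057, 0.998, -0.001, 0.002]
contact_force: [1.0, -0.9, -4.3]
finger_gap: 0.0238
```

```bash
python3 -c "
from h import *
go(.394,-.33,.1815,-.115+np.pi)
o=env.observe();print(o['moment'],o['contact_force'])
snap('wrist','w6.png')"
```

```text
t 11.65 ee [ 0.4285 -0.3336  0.1964] yaw 3.0276 zdir [ 0.004 -0.002 -1.   ] F [ 1.  -0.9 -4.3] gap 0.0238 MOVE cm [ 3.47 -0.03  1.47] roll 0.001
[-0.04107165 -0.26273119  0.01792439] [ 1.01666799 -0.90688878 -4.33297199]
```

View pics/w6.png

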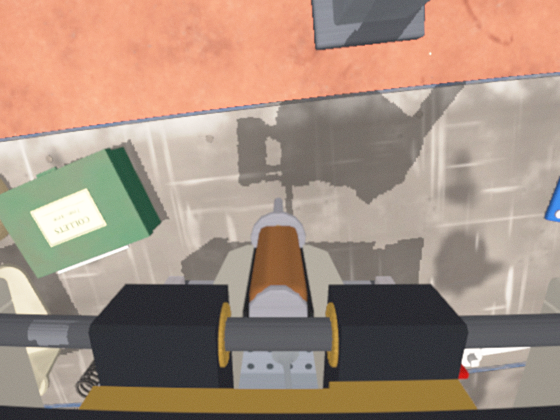

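Request:
drive_tool(deltas="0 0 0 -0.6 0; 0 0 0 -1.2 0; 0 0 0 -1.8 0; 0 0 0 -2.4 0; 0 0 0 -3 0")

```text
time: 12.2
ee_pos: [0.4283, -0.3335, 0.2272]
tcp_rot: [0.057, 0.998, -0.001, 0.002]
contact_force: [-0.2, 1.4, -5.3]
finger_gap: 0.0234
```

Request:
drive_tool(deltas="0 0 0 -0.6 0; 0 0 0 -1.2 0; 0 0 0 -1.8 0; 0 0 0 -2.4 0; 0 0 0 -2.9 0")

```text
time: 12.7
ee_pos: [0.4282, -0.3335, 0.2567]
tcp_rot: [0.057, 0.998, -0.001, 0.002]
contact_force: [-0.8, 0.8, -4.4]
finger_gap: 0.0235
```

```bash
python3 -c "
from h import *
go(.4285,-.3336,.2575,-.115+np.pi)
o=env.observe();print(o['moment'],o['contact_force'])
snap('wrist','w7.png')
c=snap('side','s7.png')
a=cv2.imread('pics/s7.png');cv2.imwrite('pics/s7z.png',cv2.resize(a[160:380,260:480],None,fx=3,fy=2.7))"
```

```text
t 12.7 ee [ 0.4282 -0.3335  0.2567] yaw 3.0276 zdir [ 0.004 -0.002 -1.   ] F [-0.8  0.8 -4.4] gap 0.0235 MOVE cm [-0.03 -0.01 -0.08] roll 0.001
[0.18105817 0.09784538 0.02257816] [-0.75885368  0.80418494 -4.4255347 ]
```

View pics/w7.png

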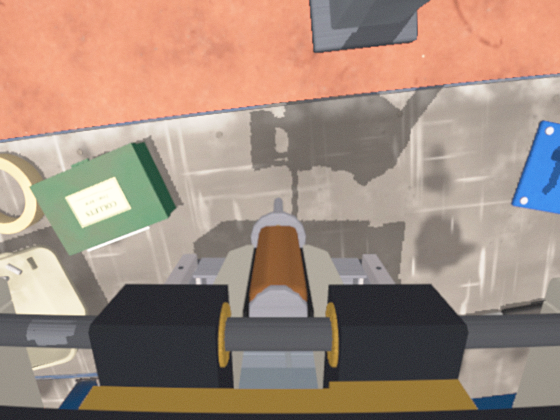

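View pics/s7z.png

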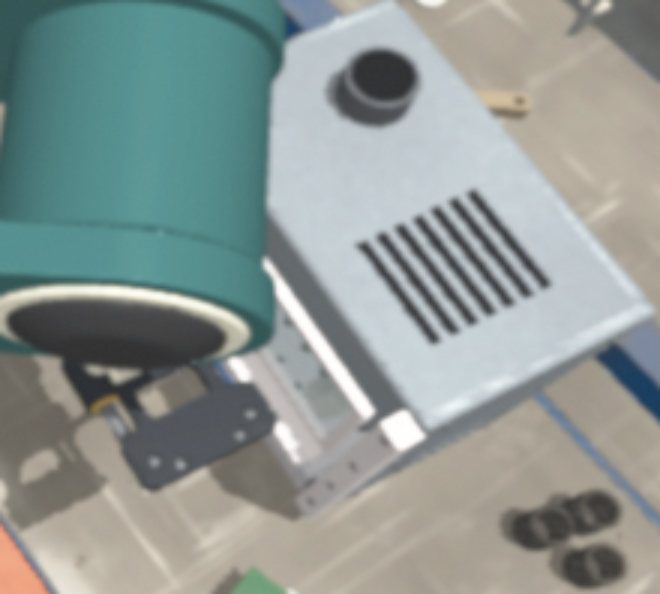

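Request:
drive_tool(deltas="0 0 0 0.6 0; 0 0 0 0.9 0; 0 2 0 1 0; 0 5 0 1 0; 0 8 0 1 0")

```text
time: 13.3
ee_pos: [0.3481, -0.3243, 0.2459]
tcp_rot: [0.057, 0.998, -0.001, 0.002]
contact_force: [-0.5, -0.3, -1.2]
finger_gap: 0.0237
```

```bash
python3 -c "
from h import *
go(.375,-.269,.18,1.456)"
```

```text
t 13.3 ee [ 0.3481 -0.3243  0.2459] yaw 3.0282 zdir [ 0.004 -0.002 -1.   ] F [-0.5 -0.3 -1.2] gap 0.0237 MOVE cm [-2.02  5.81  6.59] roll 1.572
```

Request:
drive_tool(deltas="0 0 3 2 0.8; 0 0 5.8 4 0.8; 0 0 5.8 6.6 0.8; 0 0 5.8 6.6 0.8; 0 0 5.8 6.6 0.8")

```text
time: 13.8
ee_pos: [0.3547, -0.2663, 0.1787]
tcp_rot: [0.421, 0.907, -0.0, 0.002]
contact_force: [0.2, -0.0, -0.7]
finger_gap: 0.0236
```

```bash
python3 -c "
from h import *
go(.385,-.269,.18,1.456)"
```

```text
t 13.8 ee [ 0.3547 -0.2663  0.1787] yaw 2.2717 zdir [ 0.003 -0.002 -1.   ] F [ 0.2 -0.  -0.7] gap 0.0236 MOVE cm [-2.16  2.15 -0.12] roll 0.816
```

Request:
drive_tool(deltas="0 -2.2 2.2 0 0.8; 0 -2.2 2.2 0 0.8; 0 -2.2 2.2 0 0.8; 0 -2.2 2.2 0 0.8; 0 -2.2 2.2 0 0.8")

```text
time: 14.3
ee_pos: [0.3857, -0.2689, 0.1784]
tcp_rot: [0.724, 0.689, 0.001, 0.002]
contact_force: [-0.5, -0.2, -1.7]
finger_gap: 0.0239
```

```bash
python3 -c "
from h import *
np.set_printoptions(precision=4,suppress=True)
go(.385,-.269,.18,1.456)
c=snap('wrist','w8.png')
import pickle;pickle.dump(c,open('w8.pkl','wb'))
for m in ['mark','sash_edge','tray_front']:
    for a in nets.place_of('wrist',m)[:2]: print(m,np.round(a['point'],1),round(a['conf'],2))
"
```

```text
t 14.3 ee [ 0.3857 -0.2689  0.1784] yaw 1.5215 zdir [ 0.003 -0.002 -1.   ] F [-0.5 -0.2 -1.7] gap 0.0239 MOVE cm [-0.02 -0.07 -0.16] roll 0.065
mark [523.4 186.6] 0.81
sash_edge [460.  302.9] 0.65
sash_edge [459.9 325.3] 0.57
tray_front [426.5 265.3] 0.87
```

View pics/w8.png

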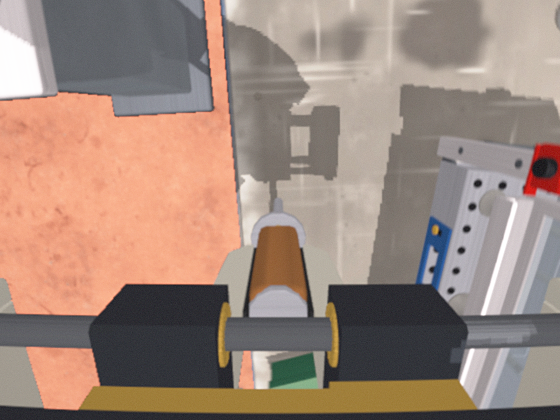

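```bash
python3 -c "
import cv2
a=cv2.imread('pics/w8.png')
cv2.imwrite('pics/w8z.png',cv2.resize(a[130:230,430:560],None,fx=6,fy=6,interpolation=cv2.INTER_CUBIC))
cv2.imwrite('pics/w8y.png',cv2.resize(a[200:300,400:500],None,fx=6,fy=6,interpolation=cv2.INTER_CUBIC))"
```

```text
(no output)
```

View pics/w8z.png

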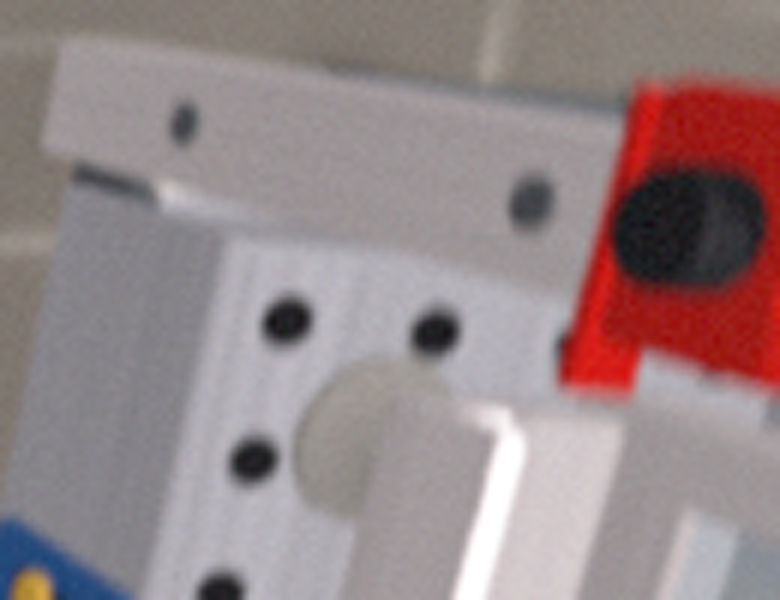

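View pics/w8y.png

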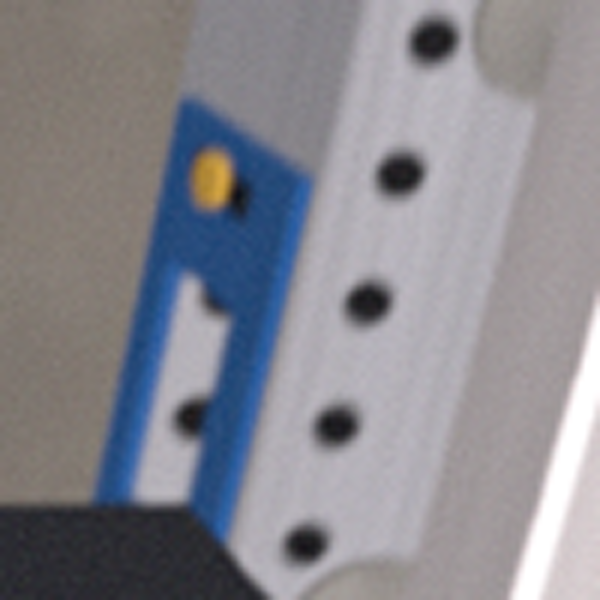

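Request:
drive_tool(deltas="0 0 0 -3 0; 0 0 0 -6 0; 0 0 0 -9 0; 0 0 0 -9 0; 0 0 0 -9 0")

```text
time: 15.0
ee_pos: [0.3854, -0.2688, 0.2685]
tcp_rot: [0.72, 0.694, 0.001, 0.002]
contact_force: [-0.0, 0.3, -1.8]
finger_gap: 0.0236
```

```bash
python3 -c "
from h import *
np.set_printoptions(precision=4,suppress=True)
go(.385,-.269,.27,1.456)
c=snap('wrist','w9.png')
import pickle;pickle.dump(c,open('w9.pkl','wb'))
a=cv2.imread('pics/w9.png')
cv2.imwrite('pics/w9z.png',cv2.resize(a[140:240,400:530],None,fx=6,fy=6,interpolation=cv2.INTER_CUBIC))
cv2.imwrite('pics/w9y.png',cv2.resize(a[200:300,380:480],None,fx=6,fy=6,interpolation=cv2.INTER_CUBIC))"
```

```text
t 15.0 ee [ 0.3854 -0.2688  0.2685] yaw 1.5352 zdir [ 0.004 -0.002 -1.   ] F [-0.   0.3 -1.8] gap 0.0236 MOVE cm [-0.02 -0.04 -0.15] roll 0.079
```

View pics/w9.png

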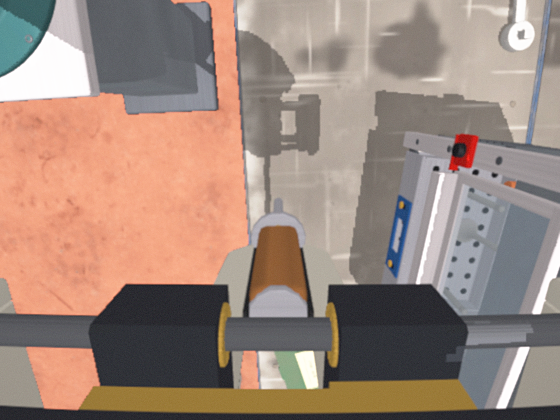

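View pics/w9z.png

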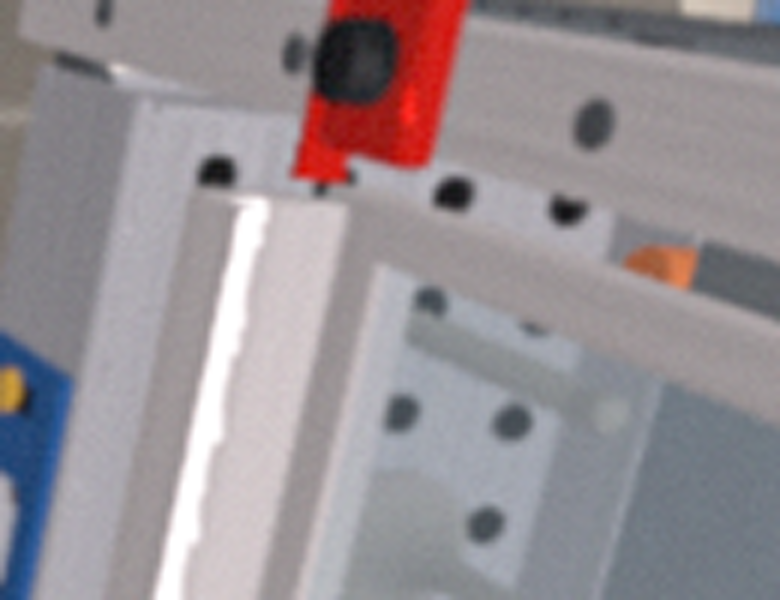

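View pics/w9y.png

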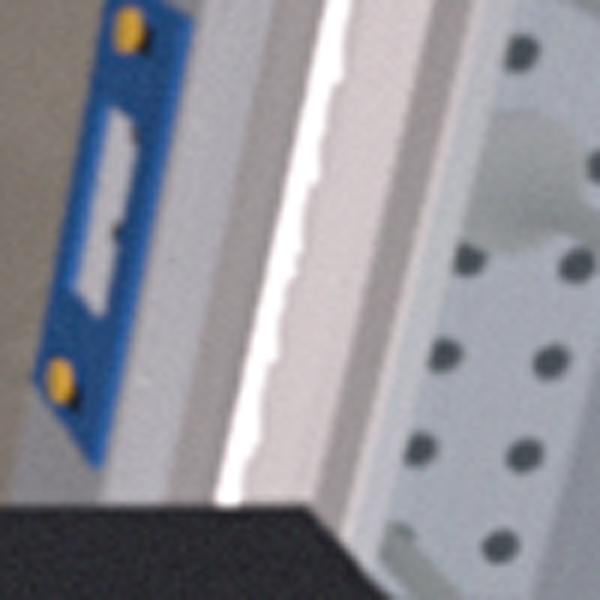

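```bash
cat > m.py <<'E'
from h import *
import pickle
np.set_printoptions(precision=4,suppress=True)
c8=pickle.load(open('w8.pkl','rb'));c9=pickle.load(open('w9.pkl','rb'))
z8=lambda u,v:(430+u/6-.4,130+v/6-.4);y8=lambda u,v:(400+u/6-.4,200+v/6-.4)
z9=lambda u,v:(400+u/6-.4,140+v/6-.4);y9=lambda u,v:(380+u/6-.4,200+v/6-.4)
pts=dict(ledge=(z8(398,387),z9(193,190)),ptr=(z8(562,386),z9(293,178)),ptrout=(z8(633,88),z9(332,0)),plateTL=(y8(310,177),y9(192,20)),screw=(y8(212,180),y9(130,30)),slotUL=(y8(231,316),y9(137,130)),slotLL=(y8(183,270),y9(113,108)),guide=(z8(42,150),z9(20,40)))
for k,(a,b) in pts.items():
    x,e=tri([ray(c8,a),ray(c9,b)]);d=x-np.array([.6205,-.356,0]);ya=-.115
    print(k,x,'err',np.round(e[0],4),'w',np.array([d[0]*np.cos(ya)+d[1]*np.sin(ya),-d[0]*np.sin(ya)+d[1]*np.cos(ya)]))
# yaw: plate TL to TR at same z, view 9
for z in(.07,.075):
  a=atz(c9,y9(192,20),z);b=atz(c9,y9(98,467),z);print('plate yaw',np.arctan2(a[0]-b[0],a[1]-b[1]),np.linalg.norm(a-b),(a+b)/2)
a=atz(c9,y9(330,80),.155);b=atz(c9,y9(235,470),.155);print('ledge yaw',np.arctan2(a[0]-b[0],a[1]-b[1]))
E
python3 m.py
```

```text
ledge [ 0.5225 -0.2455  0.1504] err 0.0001 w [-0.11    0.0985]
ptr [ 0.5303 -0.242   0.1636] err 0.0003 w [-0.1027  0.1029]
ptrout [ 0.5355 -0.2158  0.1598] err 0.0017 w [-0.1005  0.1295]
plateTL [ 0.5376 -0.2967  0.0762] err 0.0003 w [-0.0892  0.0494]
screw [ 0.5343 -0.3053  0.0535] err 0.0005 w [-0.0914  0.0405]
slotUL [ 0.5296 -0.3198  0.0732] err 0.0006 w [-0.0945  0.0255]
slotLL [ 0.536  -0.3254  0.0432] err 0.0005 w [-0.0875  0.0207]
guide [ 0.5404 -0.2372  0.0309] err 0.0002 w [-0.0932  0.1088]
plate yaw 0.11970542268558002 0.09728350659048952 [ 0.5346 -0.3466  0.07  ]
plate yaw 0.11970542268557956 0.09594927314168125 [ 0.5326 -0.3445  0.075 ]
ledge yaw 0.12930336220157296
```

```bash
python3 -c "
from h import *
go(.365,-.326,.2475,3.0216)"
```

```text
t 15.05 ee [ 0.3852 -0.2687  0.2676] yaw 1.5346 zdir [ 0.003 -0.001 -1.   ] F [ 0.1  0.3 -1.2] gap 0.024 MOVE cm [-5.8  -1.82  2.01] roll -1.487
```

Request:
drive_tool(deltas="0 -5.8 -1.8 2 -1.49; 0 -5.8 -1.8 2 -1.49; 0 -5.8 -1.8 2 -1.49; 0 -5.8 -1.8 2 -1.49; 0 -5.8 -1.8 2 -1.49")

```text
time: 15.55
ee_pos: [0.3647, -0.3259, 0.2459]
tcp_rot: [0.42, 0.908, 0.0, 0.001]
contact_force: [0.1, -0.3, -2.6]
finger_gap: 0.0236
```

Request:
drive_tool(deltas="0 0 0 0 -0.74; 0 0 0 0 -0.74; 0 0 0 0 -0.74; 0 0 0 0 -0.74; 0 0 0 0 -0.74")

```text
time: 16.05
ee_pos: [0.3644, -0.3256, 0.2443]
tcp_rot: [0.059, 0.998, 0.001, -0.0]
contact_force: [0.8, -0.5, -3.0]
finger_gap: 0.0237
```

```bash
python3 -c "
from h import *
go(.4283,-.3335,.2475,3.0216)"
```

```text
t 16.05 ee [ 0.3644 -0.3256  0.2443] yaw 3.0235 zdir [-0.     0.002 -1.   ] F [ 0.8 -0.5 -3. ] gap 0.0237 MOVE cm [-6.44 -0.03 -0.33] roll 0.002
```

Request:
drive_tool(deltas="0 -1.6 0 0 0; 0 -3.2 0 0 0; 0 -4.8 0 0 0; 0 -6.4 0 0 0; 0 -6.4 0 0 0")

```text
time: 16.55
ee_pos: [0.4287, -0.3329, 0.2422]
tcp_rot: [0.058, 0.998, 0.002, -0.001]
contact_force: [-0.5, 0.7, -1.8]
finger_gap: 0.0239
```

```bash
python3 -c "
from h import *
go(.4283,-.3335,.2699,3.0216)"
```

```text
t 16.55 ee [ 0.4287 -0.3329  0.2422] yaw 3.0257 zdir [-0.002  0.004 -1.   ] F [-0.5  0.7 -1.8] gap 0.0239 MOVE cm [ 0.04 -0.06 -2.77] roll 0.004
```

Request:
drive_tool(deltas="0 0 0 -0.8 0; 0 0 0 -1.5 0; 0 0 0 -2.1 0; 0 0 0 -2.6 0; 0 0 0 -2.7 0")

```text
time: 17.05
ee_pos: [0.4284, -0.333, 0.27]
tcp_rot: [0.058, 0.998, 0.002, -0.001]
contact_force: [-1.4, 0.6, -4.0]
finger_gap: 0.0235
```

```bash
python3 -c "
from h import *
go(.4283,-.3335,.2699,3.0216)"
```

```text
t 17.05 ee [ 0.4284 -0.333   0.27  ] yaw 3.0255 zdir [-0.002  0.003 -1.   ] F [-1.4  0.6 -4. ] gap 0.0235 MOVE cm [ 0.01 -0.05  0.01] roll 0.004
```

Now lower, back off, and view again from the rotated pose.

Request:
drive_tool(deltas="0 0 0 0.6 0; 0 0 0 0.9 0; 0 2 0 1 0; 0 5 0 1 0; 0 8 0 1 0")

```text
time: 17.55
ee_pos: [0.3482, -0.3234, 0.2595]
tcp_rot: [0.058, 0.998, 0.002, -0.001]
contact_force: [-0.2, -1.7, -2.0]
finger_gap: 0.024
```

```bash
python3 -c "
from h import *
go(.365,-.269,.20,1.53)"
```

```text
t 17.55 ee [ 0.3482 -0.3234  0.2595] yaw 3.0262 zdir [-0.002  0.004 -1.   ] F [-0.2 -1.7 -2. ] gap 0.024 MOVE cm [-1.06  5.58  5.96] roll 1.496
```

Request:
drive_tool(deltas="0 -1 5.6 6 0.15; 0 -1 5.6 6 0.8; 0 -1 5.6 6 0.8; 0 -1 5.6 6 0.8; 0 -1 5.6 6 0.8")

```text
time: 18.05
ee_pos: [0.3644, -0.2685, 0.1992]
tcp_rot: [0.422, 0.907, 0.001, -0.002]
contact_force: [0.1, 0.1, -1.2]
finger_gap: 0.0239
```

Request:
drive_tool(deltas="0 0 0 0 0.75; 0 0 0 0 0.75; 0 0 0 0 0.75; 0 0 0 0 0.75; 0 0 0 0 0.75")

```text
time: 18.55
ee_pos: [0.3644, -0.2684, 0.1988]
tcp_rot: [0.725, 0.689, 0.001, -0.002]
contact_force: [0.2, 0.5, -1.8]
finger_gap: 0.0239
```

```bash
python3 -c "
from h import *
go(.385,-.269,.27,1.53)
c=snap('wrist','w10.png')
import pickle;pickle.dump(c,open('w10.pkl','wb'))
a=cv2.imread('pics/w10.png')
cv2.imwrite('pics/w10z.png',cv2.resize(a[110:210,430:560],None,fx=6,fy=6,interpolation=cv2.INTER_CUBIC))"
```

```text
t 18.55 ee [ 0.3644 -0.2684  0.1988] yaw 1.52 zdir [-0.002  0.004 -1.   ] F [ 0.2  0.5 -1.8] gap 0.0239 MOVE cm [ 0.07  2.05 -7.12] roll -0.01
```

View pics/w10.png

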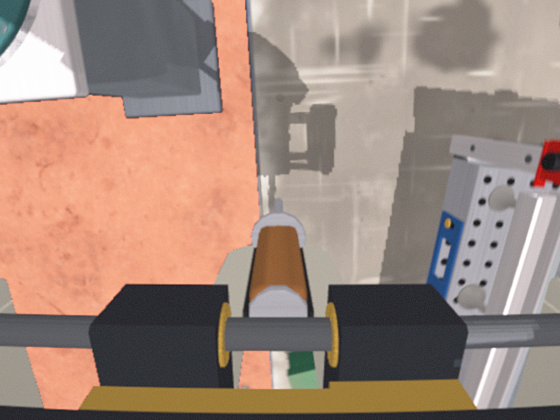

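View pics/w10z.png

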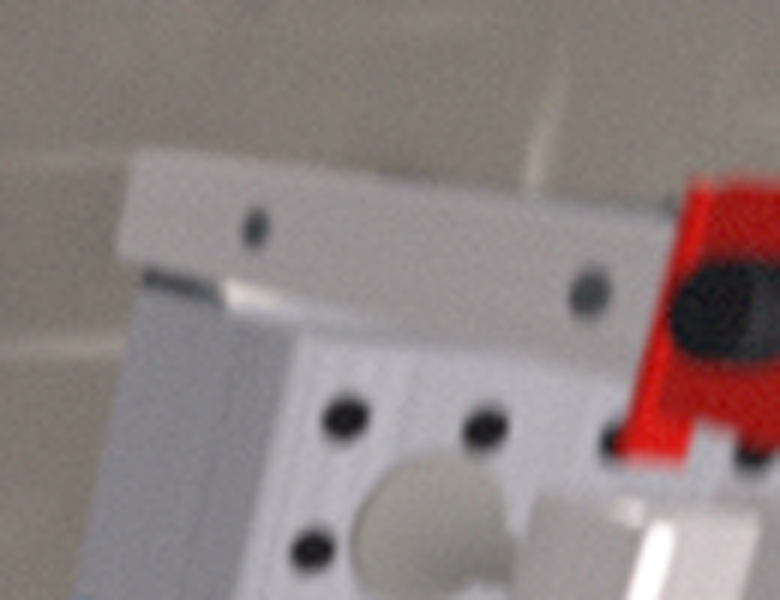

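Second view, higher, for triangulation.

Request:
drive_tool(deltas="0 0 1 -4 0; 0 0 2 -8 0; 0 0 2 -9 0; 0 0 2 -9 0; 0 0 2 -9 0")

```text
time: 19.1
ee_pos: [0.3842, -0.2698, 0.2873]
tcp_rot: [0.728, 0.686, 0.0, -0.003]
contact_force: [0.3, -0.5, -1.9]
finger_gap: 0.0236
```

```bash
python3 -c "
from h import *
go(.385,-.269,.27,1.53)
c=snap('wrist','w11.png')
import pickle;pickle.dump(c,open('w11.pkl','wb'))
a=cv2.imread('pics/w11.png')
cv2.imwrite('pics/w11z.png',cv2.resize(a[120:220,400:530],None,fx=6,fy=6,interpolation=cv2.INTER_CUBIC))"
```

```text
t 19.1 ee [ 0.3842 -0.2698  0.2873] yaw 1.5111 zdir [-0.003  0.005 -1.   ] F [ 0.3 -0.5 -1.9] gap 0.0236 MOVE cm [0.08 0.08 1.73] roll -0.019
```

View pics/w11z.png

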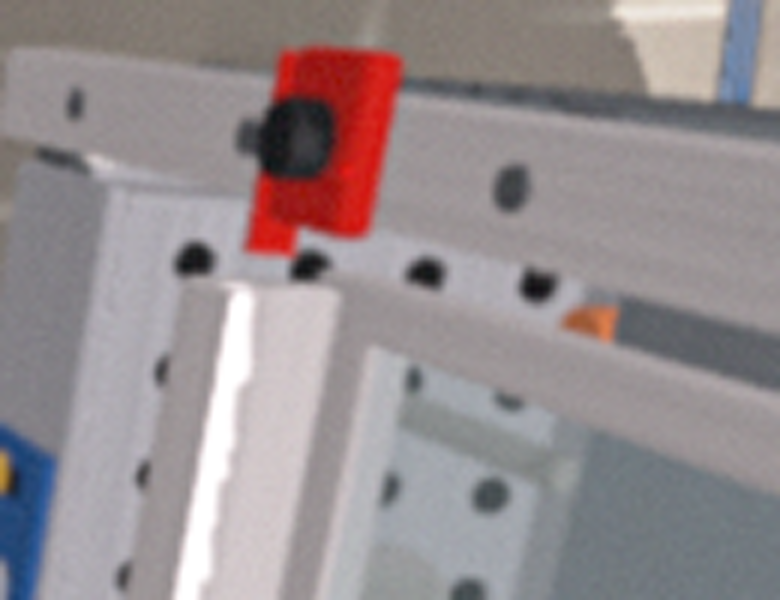

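```bash
cat > m2.py <<'E'
from m import *
print('----')
c10=pickle.load(open('w10.pkl','rb'));c11=pickle.load(open('w11.pkl','rb'))
a=lambda u,v:(430+u/6-.4,110+v/6-.4);b=lambda u,v:(400+u/6-.4,120+v/6-.4)
for k,(p,q) in dict(ledge=(a(529,491),b(178,285)),ptr=(a(623,460),b(246,250))).items():
    x,e=tri([ray(c10,p),ray(c11,q)]);print(k,x,e[0])
rs=[ray(c8,z8(562,386)),ray(c9,z9(293,178)),ray(c10,a(623,460)),ray(c11,b(246,250))]
print('ptr all',tri(rs))
# ledge: constrain to (x,y) direction
E
python3 m2.py | sed -n '/----/,$p'
```

```text
----
ledge [ 0.5214 -0.2464  0.162 ] 0.00015321403393650412
ptr [ 0.5302 -0.2421  0.164 ] 0.000667650955704966
ptr all (array([ 0.5303, -0.2421,  0.1638]), [np.float64(0.00024854404213027785), np.float64(0.0003134474705531844), np.float64(0.000715447183535506), np.float64(0.0006267308358410684)])
```

```bash
cat >> m2.py <<'E'
from scipy.optimize import least_squares
L=[(c8,z8(398,387),0),(c9,z9(193,190),0),(c10,a(529,491),1),(c11,b(178,285),1)]
f=lambda v:np.concatenate([proj(c,[v[0],v[1],v[2+i]])-np.array(p) for c,p,i in L])
r=least_squares(f,[.522,-.246,.15,.162]);print(r.x,f(r.x))
# with ledge x fixed relative: predicted pix of pointer-height ledge corner
for z in(.160,.162,.164):print(z,proj(c10,[r.x[0],r.x[1],z]),proj(c11,[r.x[0],r.x[1],z]))
E
python3 m2.py | sed -n '/----/,$p'
```

```text
----
ledge [ 0.5214 -0.2464  0.162 ] 0.00015321403393650412
ptr [ 0.5302 -0.2421  0.164 ] 0.000667650955704966
ptr all (array([ 0.5303, -0.2421,  0.1638]), [np.float64(0.00024854404213027785), np.float64(0.0003134474705531844), np.float64(0.000715447183535506), np.float64(0.0006267308358410684)])
[ 0.5222 -0.246   0.1507  0.161 ] [-0.4124  1.0329 -0.1697  0.4106  0.1782 -0.7912  0.5053 -0.8358]
0.16 [516.8943 190.2829] [429.2831 166.0849]
0.162 [518.9735 190.994 ] [430.2497 166.4394]
0.164 [521.088  191.7178] [431.2286 166.7984]
```

```bash
python3 -c "
from h import *
go(.365,-.326,.258,3.0216)"
```

```text
t 19.15 ee [ 0.3841 -0.2697  0.287 ] yaw 1.5107 zdir [-0.004  0.005 -1.   ] F [-0.8  0.3 -1.7] gap 0.0239 MOVE cm [-5.74 -1.56  2.87] roll -1.511
```

Request:
drive_tool(deltas="0 -5.7 -1.6 2.7 -1.51; 0 -5.7 -1.6 2.7 -1.51; 0 -5.7 -1.6 2.7 -1.51; 0 -5.7 -1.6 2.7 -1.51; 0 -5.7 -1.6 2.7 -1.51")

```text
time: 19.65
ee_pos: [0.3639, -0.3254, 0.2579]
tcp_rot: [0.429, 0.903, 0.002, -0.003]
contact_force: [-0.1, -0.3, -2.6]
finger_gap: 0.0236
```

Request:
drive_tool(deltas="0 0 0 0 -0.76; 0 0 0 0 -0.76; 0 0 0 0 -0.76; 0 0 0 0 -0.76; 0 0 0 0 -0.76")

```text
time: 20.15
ee_pos: [0.3634, -0.3251, 0.2562]
tcp_rot: [0.068, 0.998, 0.004, -0.003]
contact_force: [0.4, 0.2, -1.9]
finger_gap: 0.0234
```

```bash
python3 -c "
from h import *
go(.4283,-.3335,.2575,3.0216)"
```

```text
t 20.15 ee [ 0.3634 -0.3251  0.2562] yaw 3.005 zdir [-0.006  0.008 -1.   ] F [ 0.4  0.2 -1.9] gap 0.0234 MOVE cm [-6.54  0.06 -0.17] roll -0.017
```

Request:
drive_tool(deltas="0 -1.6 0 0 -0.017; 0 -3.2 0 0 -0.017; 0 -4.8 0 0 -0.017; 0 -6.5 0 0 -0.017; 0 -6.5 0 0 -0.017")

```text
time: 20.65
ee_pos: [0.4284, -0.3337, 0.2537]
tcp_rot: [0.059, 0.998, 0.005, -0.004]
contact_force: [-0.4, -0.9, -2.0]
finger_gap: 0.0241
```

```bash
python3 -c "
from h import *
go(.4283,-.3335,.273,3.0216)"
```

```text
t 20.65 ee [ 0.4284 -0.3337  0.2537] yaw 3.0233 zdir [-0.008  0.009 -1.   ] F [-0.4 -0.9 -2. ] gap 0.0241 MOVE cm [ 0.03  0.03 -1.93] roll 0.002
```

Request:
drive_tool(deltas="0 0 0 -0.6 0; 0 0 0 -1.1 0; 0 0 0 -1.6 0; 0 0 0 -1.9 0; 0 0 0 -1.9 0")

```text
time: 21.15
ee_pos: [0.4283, -0.334, 0.2733]
tcp_rot: [0.059, 0.998, 0.004, -0.004]
contact_force: [-0.0, -0.6, -1.5]
finger_gap: 0.0236
```

Request:
drive_tool(deltas="0 0 0 0.3 0; 0 0 0 0.9 0; 0 2 0 1 0; 0 5 0 1 0; 0 8 0 1 0")

```text
time: 21.65
ee_pos: [0.3479, -0.324, 0.263]
tcp_rot: [0.059, 0.998, 0.005, -0.004]
contact_force: [0.9, 0.2, -1.8]
finger_gap: 0.0239
```

```bash
python3 -c "
from h import *
go(.385,-.269,.27,1.53)"
```

```text
t 21.65 ee [ 0.3479 -0.324   0.263 ] yaw 3.0238 zdir [-0.008  0.01  -1.   ] F [ 0.9  0.2 -1.8] gap 0.0239 MOVE cm [-3.03  5.91 -0.68] roll 1.494
```

Request:
drive_tool(deltas="0 -1 5.6 6 0.15; 0 -1 5.6 6 0.8; 0 -1 5.6 6 0.8; 0 -1 5.6 6 0.8; 0 -1 5.6 6 0.8")

```text
time: 22.15
ee_pos: [0.3639, -0.2687, 0.2027]
tcp_rot: [0.423, 0.906, 0.003, -0.006]
contact_force: [-1.2, 0.2, -1.4]
finger_gap: 0.0239
```

Request:
drive_tool(deltas="0 0 0 0 0.75; 0 0 0 0 0.75; 0 0 0 0 0.75; 0 0 0 0 0.75; 0 0 0 0 0.75")

```text
time: 22.65
ee_pos: [0.3638, -0.2686, 0.2021]
tcp_rot: [0.726, 0.688, 0.0, -0.007]
contact_force: [-0.4, -0.6, -1.9]
finger_gap: 0.0238
```

```bash
python3 -c "
from h import *
go(.385,-.269,.27,1.53)
c=snap('wrist','w12.png')
import pickle;pickle.dump(c,open('w12.pkl','wb'))
a=cv2.imread('pics/w12.png')
cv2.imwrite('pics/w12z.png',cv2.resize(a[110:210,430:560],None,fx=6,fy=6,interpolation=cv2.INTER_CUBIC))
for p in ([.5302,-.2421,.1638],[.522,-.246,.162],[.522,-.246,.164]): print(proj(c,p), (proj(c,p)-[430,110]+.4)*6)"
```

```text
t 22.65 ee [ 0.3638 -0.2686  0.2021] yaw 1.5176 zdir [-0.008  0.01  -1.   ] F [-0.4 -0.6 -1.9] gap 0.0238 MOVE cm [ 0.14  2.06 -6.81] roll -0.012
[532.09544231 183.91667678] [614.97265384 445.90006065]
[517.33062464 189.70708928] [526.38374787 480.64253568]
[519.39419841 190.39348484] [538.76519044 484.76090903]
```

View pics/w12z.png

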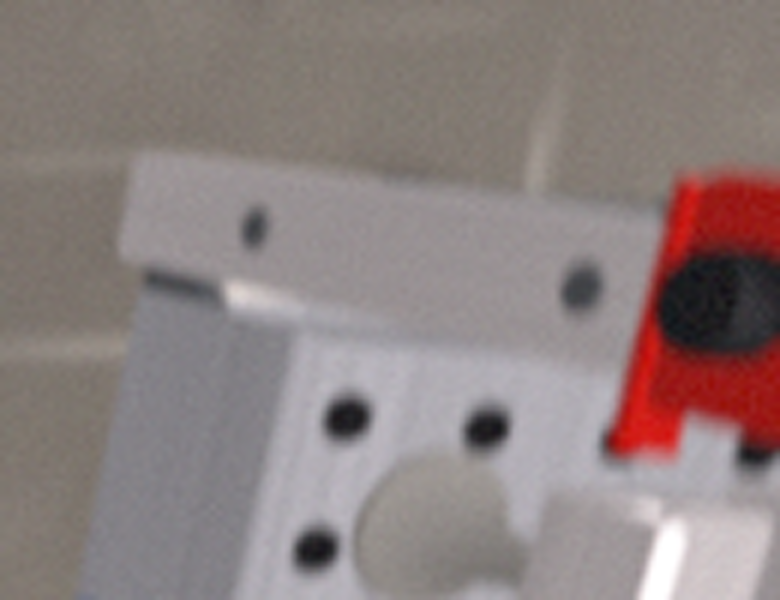

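Request:
drive_tool(deltas="0 0 1 -4 0; 0 0 2.5 -8 0; 0 0 2.5 -12 0; 0 0 2.5 -12 0; 0 0 2.5 -12 0")

```text
time: 23.2
ee_pos: [0.3899, -0.2715, 0.3217]
tcp_rot: [0.728, 0.685, 0.001, -0.006]
contact_force: [-0.2, -0.5, -1.7]
finger_gap: 0.0238
```

```bash
python3 -c "
from h import *
go(.385,-.269,.27,1.53)
c=snap('wrist','w13.png')
import pickle;pickle.dump(c,open('w13.pkl','wb'))
a=cv2.imread('pics/w13.png')
cv2.imwrite('pics/w13z.png',cv2.resize(a[120:220,380:510],None,fx=6,fy=6,interpolation=cv2.INTER_CUBIC))
for p in ([.5302,-.2421,.1638],[.522,-.246,.162],[.522,-.246,.164]): print(proj(c,p), (proj(c,p)-[380,120]+.4)*6)"
```

```text
t 23.2 ee [ 0.3899 -0.2715  0.3217] yaw 1.5098 zdir [-0.008  0.01  -1.   ] F [-0.2 -0.5 -1.7] gap 0.0238 MOVE cm [ 0.17 -0.46  5.18] roll -0.02
[419.31883594 156.15938569] [238.31301567 219.35631415]
[410.25991396 160.28281212] [183.95948373 244.09687272]
[411.01938395 160.55989953] [188.51630372 245.75939719]
```

View pics/w13z.png

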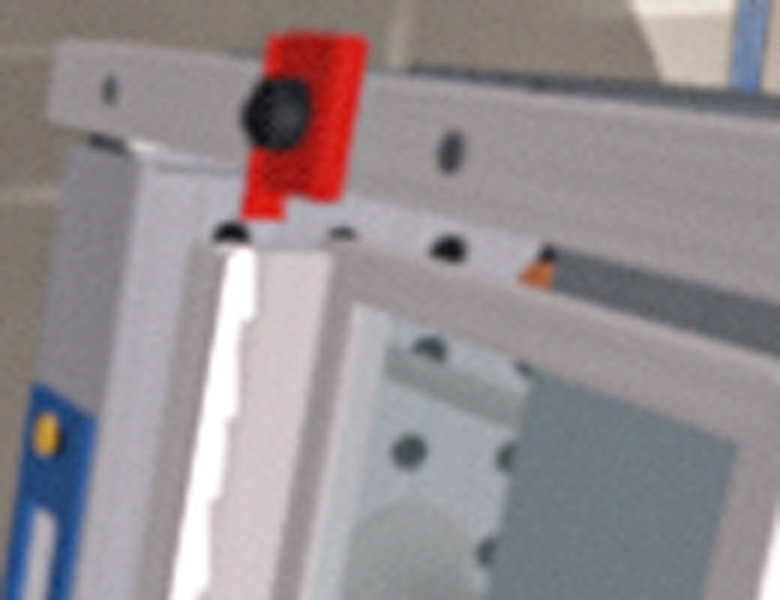

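```bash
cat > m3.py <<'E'
from m2 import *
c12=pickle.load(open('w12.pkl','rb'));c13=pickle.load(open('w13.pkl','rb'))
q12=lambda u,v:(430+u/6-.4,110+v/6-.4);q13=lambda u,v:(380+u/6-.4,120+v/6-.4)
V=[(c8,z8(398,387),z8(562,386),0),(c9,z9(193,190),z9(293,178),0),(c10,a(529,491),a(622,461),1),(c11,b(178,285),b(246,250),1),(c12,q12(542,491),q12(609,455),2),(c13,q13(193,248),q13(243,217),2)]
def g(v):
    out=[]
    for i,(c,l,p,k) in enumerate(V):
        s=v[8+2*i:10+2*i]
        out+=list(proj(c,[v[0],v[1],v[2+k]])+s-l)+list(proj(c,v[5:8])+s-p)+list(s*.3)
    return np.array(out)
r=least_squares(g,[.522,-.246,.15,.162,.164,.53,-.242,.164]+[0]*12)
print('LEDGE z',r.x[2:5],'xy',r.x[:2],'PTR',r.x[5:8]);print(g(r.x).reshape(-1,6).round(2))
E
python3 m3.py | sed -n '/LEDGE/,$p'
```

```text
LEDGE z [0.1492 0.1594 0.1634] xy [ 0.5231 -0.2465] PTR [ 0.5317 -0.243   0.1615]
[[-0.2   0.6   0.16 -0.54  0.14 -0.19]
 [-0.05 -0.06  0.06  0.13 -0.02 -0.23]
 [-0.03  0.07  0.01 -0.13  0.07  0.2 ]
 [ 0.34 -0.86 -0.31  0.89 -0.1  -0.09]
 [-0.08  0.23  0.12 -0.3  -0.11  0.23]
 [ 0.16 -0.41 -0.17  0.45  0.02 -0.13]]
```

```bash
cat > m4.py <<'E'
from m3 import *
print('=====')
# seeds: ledge line (corner, slope du/dv) and pointer line
def edge(img,seed,v0,v1,chan,sign,w=3):
    (us,vs),sl=seed;out=[]
    I=cv2.GaussianBlur(img.astype(np.float32),(3,3),.8)
    ch=chan(I)
    for v in range(int(v0),int(v1)):
        uc=us+sl*(v-vs);u=np.arange(uc-w,uc+w+.01,.1)
        if u.max()>556: continue
        s=cv2.remap(ch,u[None].astype(np.float32),np.full((1,len(u)),v,np.float32),cv2.INTER_CUBIC)[0]
        gr=np.gradient(s)*sign;i=gr.argmax()
        if 3<i<len(u)-4 and gr[i]>.3*1:
            ww=np.clip(gr[max(0,i-8):i+9],0,None);out.append((np.sum(ww*u[max(0,i-8):i+9])/ww.sum(),v,gr[i]))
    return np.array(out)
lum=lambda I:I.mean(2)
red=lambda I:I[...,0]-I[...,1]
res=[]
def slope(c,z,dx=0):
    p=proj(c,[.5225+dx,-.246,z]);q=proj(c,[.5225+dx-.12*.05,-.246-.05,z]);return (q[0]-p[0])/(q[1]-p[1])
D=[]
for i,(c,l,p,k) in enumerate(V):
    sl=slope(c,[.15,.162,.164][k])
    e=edge(c['f'],(l,sl),l[1]+3,l[1]+45,lum,-1)
    pe=edge(c['f'],(p,sl),p[1]-30,p[1]-2,red,+1)
    for nm,x in(('L',e),('P',pe)):
        f=np.polyfit(x[:,1],x[:,0],1);rr=x[:,0]-np.polyval(f,x[:,1]);m=abs(rr)<.6;f=np.polyfit(x[m,1],x[m,0],1);rr=x[m,0]-np.polyval(f,x[m,1])
        print(i+8,nm,len(x),m.sum(),'slope',round(f[0],3),round(sl,3),'rms',round(rr.std(),2),'at pick',round(np.polyval(f,(l if nm=='L' else p)[1]),2),'pick',round((l if nm=='L' else p)[0],2))
        D.append((c,nm,k,f,(l if nm=='L' else p)[1]+(15 if nm=='L' else -8)))
E
python3 m4.py | sed -n '/=====/,$p'
```

```text
=====
8 L 22 22 slope -0.263 -0.266 rms 0.21 at pick 495.27 pick 495.93
8 P 28 25 slope -0.258 -0.266 rms 0.27 at pick 522.35 pick 523.27
9 L 42 42 slope -0.212 -0.216 rms 0.2 at pick 431.09 pick 431.77
9 P 19 17 slope -0.216 -0.216 rms 0.23 at pick 448.29 pick 448.43
10 L 35 32 slope -0.276 -0.278 rms 0.25 at pick 518.79 pick 517.77
10 P 28 23 slope -0.242 -0.278 rms 0.3 at pick 532.62 pick 533.27
11 L 42 19 slope -0.18 -0.187 rms 0.24 at pick 429.33 pick 429.27
11 P 20 17 slope -0.186 -0.187 rms 0.26 at pick 440.32 pick 440.6
12 L 36 30 slope -0.268 -0.272 rms 0.28 at pick 520.42 pick 519.93
12 P 28 26 slope -0.212 -0.272 rms 0.29 at pick 531.43 pick 531.1
13 L 42 42 slope -0.161 -0.167 rms 0.23 at pick 410.94 pick 411.77
13 P 19 19 slope -0.153 -0.167 rms 0.27 at pick 419.66 pick 420.1
```

```bash
cat > m5.py <<'E'
from m4 import *
print('#####')
ya=-.12;ex=np.array([np.cos(ya),np.sin(ya),0]);ey=np.array([-np.sin(ya),np.cos(ya),0])
O=np.array([.5225,-.246,0])
def uat(c,wx,z,v):
    ts=np.linspace(-.08,.06,15);P=np.array([proj(c,O+ex*wx+ey*t+[0,0,z]) for t in ts])
    o=np.argsort(P[:,1]);return np.interp(v,P[o,1],P[o,0])
def h(v,sub=None):
    out=[]
    for j,(c,nm,k,f,vv) in enumerate(D):
        s=v[6+j//2]
        wx,z=(v[0],v[1+k]) if nm=='L' else (v[4],v[5])
        out.append(uat(c,wx,z,vv)+s-np.polyval(f,vv))
    return np.array(out+list(v[6:]*.2))
r=least_squares(h,[0,.15,.162,.164,.008,.164]+[0]*6)
print('L wx',r.x[0],'z',r.x[1:4],'P wx,z',r.x[4:6],'gaps mm',(r.x[1:4]-r.x[5])*1e3);print(h(r.x).round(2))
def kin(v): # add kinematic rises 12.4(+-.7), 2.8
    return np.concatenate([h(v),[(v[2]-v[1]-.0125)/.0007,(v[3]-v[2]-.0029)/.0006]])
r=least_squares(kin,r.x);print('kin: gaps',(r.x[1:4]-r.x[5])*1e3,'dwx',r.x[4]-r.x[0],h(r.x).round(2))
J=r.jac;cov=np.linalg.pinv(J.T@(J/np.array([.4**2]*12+[1]*6+[1]*2)[:,None]**.0));
E
python3 m5.py | sed -n '/#####/,$p'
```

```text
#####
L wx -0.0014425613202881868 z [0.152  0.1633 0.1662] P wx,z [0.0082 0.1618] gaps mm [-9.8345  1.47    4.3951]
[-0.    0.01  0.   -0.   -0.02  0.02  0.05 -0.04  0.02 -0.02 -0.04  0.04
 -0.04  0.    0.01 -0.02  0.04  0.01]
kin: gaps [-10.8733   1.4524   4.3064] dwx 0.009497064906100885 [-0.27  0.24 -0.13  0.15  0.13 -0.15  0.16 -0.13  0.1  -0.12  0.04 -0.01
  0.13 -0.07  0.11 -0.16  0.13 -0.15]
```

```bash
cat > m6.py <<'E'
from m5 import *
print('@@@@@')
for wgt in (.2,.5,1,2,4):
    for usek in (0,1):
        def k(v): 
            x=h(v);x[12:]*=wgt/.2
            x[:12]/=.3
            e=[(v[2]-v[1]-.0125)/.0008,(v[3]-v[2]-.0029)/.0007] if usek else []
            return np.concatenate([x,e])
        r=least_squares(k,[0,.15,.162,.164,.008,.164]+[0]*6)
        C=np.linalg.inv(r.jac.T@r.jac);g_=np.zeros(12);g_[3]=1;g_[5]=-1
        print(wgt,usek,'gaps',((r.x[1:4]-r.x[5])*1e3).round(2),'sd',round(1e3*np.sqrt(g_@C@g_),2),'Pz',r.x[5].round(4),'dwx',(r.x[4]-r.x[0]).round(4),'cost',r.cost.round(2))
E
python3 m6.py | sed -n '/@@@@@/,$p'
```

```text
@@@@@
0.2 0 gaps [-9.86  1.45  4.38] sd 1.05 Pz 0.1616 dwx 0.0096 cost 0.05
0.2 1 gaps [-10.77   1.17   4.08] sd 1.06 Pz 0.156 dwx 0.0095 cost 0.57
0.5 0 gaps [-9.84  1.47  4.39] sd 0.97 Pz 0.1618 dwx 0.0096 cost 0.06
0.5 1 gaps [-10.24   1.46   4.3 ] sd 0.97 Pz 0.1602 dwx 0.0096 cost 0.81
1 0 gaps [-9.84  1.47  4.4 ] sd 0.95 Pz 0.1618 dwx 0.0096 cost 0.1
1 1 gaps [-10.1    1.54   4.36] sd 0.94 Pz 0.1614 dwx 0.0096 cost 0.9
2 0 gaps [-9.86  1.48  4.44] sd 0.94 Pz 0.1618 dwx 0.0096 cost 0.21
2 1 gaps [-10.06   1.56   4.41] sd 0.93 Pz 0.1617 dwx 0.0096 cost 1.0
4 0 gaps [-9.91  1.49  4.5 ] sd 0.93 Pz 0.1618 dwx 0.0096 cost 0.42
4 1 gaps [-10.07   1.56   4.46] sd 0.92 Pz 0.1618 dwx 0.0096 cost 1.17
```

```bash
cat > ov.py <<'E'
from m4 import *
ims=[]
for j in (4,8,10):
    c=D[j][0];f=c['f'][:,:,::-1]
    u0=int(min(430,D[j][4]*0+np.polyval(D[j][3],D[j][4])-40)) if j==10 else 490
    u0=min(u0,490) ; v0=135
    im=cv2.resize(f[v0:v0+75,u0:u0+66],None,fx=8,fy=8,interpolation=cv2.INTER_NEAREST)
    for d in (D[j],D[j+1]):
        for v in np.arange(v0,v0+75,.5):
            u=np.polyval(d[3],v);cv2.circle(im,(int((u-u0+.5)*8),int((v-v0+.5)*8)),0,(0,255,0) if d[1]=='L' else (255,255,0),-1)
    ims.append(im[:, :260] if 0 else im)
cv2.imwrite('pics/ov1.png',ims[0]);cv2.imwrite('pics/ov2.png',ims[1]);cv2.imwrite('pics/ov3.png',ims[2])
E
python3 ov.py >/dev/null
```

```text
(no output)
```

View pics/ov2.png

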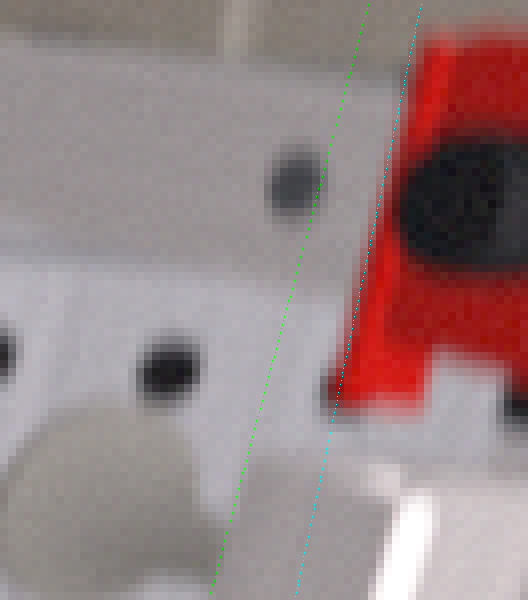

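View pics/ov3.png

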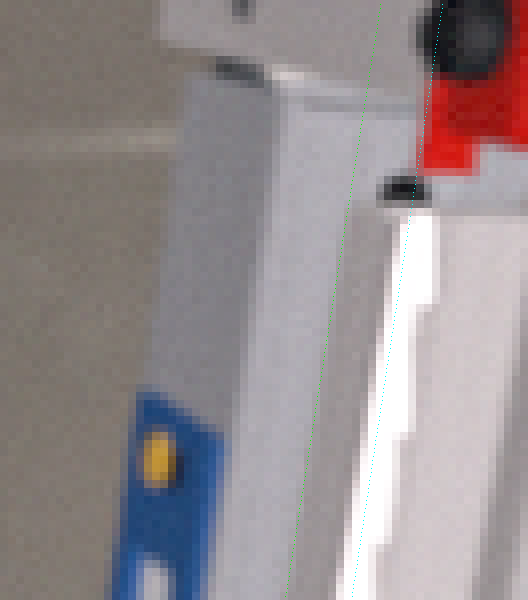

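Request:
drive_tool(deltas="0 0 -0.5 3 0; 0 0 -1 6 0; 0 0 -1 6 0; 0 0 -1 6 0; 0 0 -1 6 0")

```text
time: 23.75
ee_pos: [0.3794, -0.2703, 0.2621]
tcp_rot: [0.728, 0.685, 0.0, -0.006]
contact_force: [0.0, -0.6, -1.4]
finger_gap: 0.0239
```

```bash
cat > sv.py <<'E'
import sys
from h import *
import pickle
n=sys.argv[1];go(.364,-.269,.18,1.53)
c=snap('wrist',n+'.png');pickle.dump(c,open(n+'.pkl','wb'))
E
python3 sv.py w14
```

```text
t 23.75 ee [ 0.3794 -0.2703  0.2621] yaw 1.5094 zdir [-0.008  0.01  -1.   ] F [ 0.  -0.6 -1.4] gap 0.0239 MOVE cm [-0.05 -1.47  8.22] roll -0.021
```

Request:
drive_tool(deltas="0 0 -0.5 3 0; 0 0 -1.5 8 0; 0 0 -1.5 8 0; 0 0 -1.5 8 0; 0 0 -1.5 8 0")

```text
time: 24.3
ee_pos: [0.365, -0.2693, 0.1854]
tcp_rot: [0.728, 0.685, 0.001, -0.005]
contact_force: [-0.4, 0.1, -2.1]
finger_gap: 0.0236
```

```bash
python3 sv.py w15
```

```text
t 24.3 ee [ 0.365  -0.2693  0.1854] yaw 1.5095 zdir [-0.005  0.008 -1.   ] F [-0.4  0.1 -2.1] gap 0.0236 MOVE cm [ 0.02 -0.1   0.54] roll -0.021
```

```bash
cat > m7.py <<'E'
from h import *
import pickle
from scipy.optimize import least_squares
ya=-.12;ex=np.array([np.cos(ya),np.sin(ya),0]);ey=np.array([-np.sin(ya),np.cos(ya),0])
O=np.array([.5225,-.246,0])
G=[('w8',0),('w9',0),('w10',1),('w11',1),('w12',2),('w13',2),('w14',2),('w15',2)]
cs={n:pickle.load(open(n+'.pkl','rb')) for n,_ in G}
z0=[.1507,.162,.1655]
lum=lambda I:I.mean(2); red=lambda I:I[...,0]-(I[...,1]+I[...,2])/2
def sample(c,wx,z,t0,t1,chan,sign,w=4):
    """for points along the 3D line find edge offset (px, horizontal) from the predicted spot"""
    I=cv2.GaussianBlur(c['f'].astype(np.float32),(0,0),.7);ch=chan(I);off=[]
    for t in np.linspace(t0,t1,25):
        p=proj(c,O+ex*wx+ey*t+[0,0,z])
        u=np.arange(p[0]-w,p[0]+w+.01,.1)
        if u.max()>558 or p[1]>415:continue
        s=cv2.remap(ch,u[None].astype(np.float32),np.full((1,len(u)),p[1],np.float32),cv2.INTER_LINEAR)[0]
        s=np.convolve(s,np.ones(7)/7,'same');g=np.gradient(s)*sign;g[:8]=0;g[-8:]=0;i=g.argmax()
        off.append((t,u[i]-p[0],p[1]))
    return np.array(off)
if __name__=='__main__':
    import sys
    obs=[]
    for n,k in G:
        c=cs[n]
        L=sample(c,0,z0[k],-.035,-.004,lum,-1);P=sample(c,.0085,.1635,.004,.012,red,+1)
        lo=np.median(L[:,1]);po=np.median(P[:,1]) if len(P) else np.nan
        print(n,'L off %.2f sd %.2f n%d'%(lo,L[:,1].std(),len(L)),'P off %.2f sd %.2f n%d'%(po,P[:,1].std() if len(P) else 0,len(P)))
        obs.append((n,k,lo,po))
    def uoff(c,wx,z,wx0,zz,t):
        p=proj(c,O+ex*wx0+ey*t+[0,0,zz]);a=proj(c,O+ex*wx+ey*t+[0,0,z]);b=proj(c,O+ex*wx+ey*(t+.005)+[0,0,z])
        sl=(b[0]-a[0])/(b[1]-a[1]);return a[0]+sl*(p[1]-a[1])-p[0]
    def f(v,S,skip=()):
        out=[]
        for i,(n,k,lo,po) in enumerate(obs):
            if n in skip: continue
            s=v[6+i]
            out+=[(uoff(cs[n],v[0],v[1+k],0,z0[k],-.02)+s-lo)/.3,s/S]
            if po==po: out.append((uoff(cs[n],v[4],v[5],.0085,.1635,.008)+s-po)/.3)
        return np.array(out)
    for S in (.3,1,4):
      for skip in ((),('w8','w9','w10','w11'),('w8','w9')):
        r=least_squares(f,[0,.15,.162,.165,.008,.1635]+[0]*8,args=(S,skip));print(S,skip,'gaps',((r.x[1:4]-r.x[5])*1e3).round(2),'Lz',r.x[1:4].round(4),'Pz',r.x[5].round(4),'dwx',(r.x[4]-r.x[0]).round(4),'cost',r.cost.round(2))
E
python3 m7.py
```

```text
w8 L off -1.20 sd 1.19 n25 P off -2.90 sd 0.45 n25
w9 L off -0.70 sd 0.28 n25 P off -1.20 sd 0.96 n25
w10 L off -0.60 sd 1.25 n25 P off -2.80 sd 0.40 n25
w11 L off -1.30 sd 0.73 n25 P off -1.00 sd 0.30 n25
w12 L off -0.90 sd 1.07 n25 P off -2.40 sd 0.33 n25
w13 L off -1.00 sd 0.27 n25 P off -0.90 sd 0.25 n25
w14 L off -1.10 sd 0.83 n25 P off -1.30 sd 0.73 n25
w15 L off -1.30 sd 0.96 n25 P off -3.10 sd 1.30 n22
0.3 () gaps [-9.15  2.32  5.48] Lz [0.1516 0.1631 0.1663] Pz 0.1608 dwx 0.0103 cost 1.53
0.3 ('w8', 'w9', 'w10', 'w11') gaps [ -383.29 -1185.98     5.06] Lz [-0.2223 -1.025   0.1661] Pz 0.161 dwx 0.01 cost 0.27
0.3 ('w8', 'w9') gaps [-908.91    2.57    5.72] Lz [-0.7481  0.1634  0.1665] Pz 0.1608 dwx 0.0105 cost 1.11
1 () gaps [-9.15  2.35  5.47] Lz [0.1517 0.1632 0.1664] Pz 0.1609 dwx 0.0103 cost 1.13
1 ('w8', 'w9', 'w10', 'w11') gaps [407.76 -70.07   5.06] Lz [0.5688 0.0909 0.1661] Pz 0.161 dwx 0.01 cost 0.08
1 ('w8', 'w9') gaps [-2089.78     2.6      5.71] Lz [-1.929   0.1634  0.1665] Pz 0.1608 dwx 0.0105 cost 0.84
4 () gaps [-9.    2.42  5.51] Lz [0.1531 0.1645 0.1676] Pz 0.1621 dwx 0.0103 cost 1.05
4 ('w8', 'w9', 'w10', 'w11') gaps [1955.64 -216.71    5.06] Lz [ 2.1167 -0.0556  0.1661] Pz 0.1611 dwx 0.01 cost 0.05
4 ('w8', 'w9') gaps [662.19   2.59   5.7 ] Lz [0.8224 0.1628 0.1659] Pz 0.1602 dwx 0.0105 cost 0.8
```

```bash
python3 -c "
from h import *
go(.35,-.326,.318,3.0216)"
```

```text
t 24.35 ee [ 0.365  -0.2693  0.1852] yaw 1.5096 zdir [-0.005  0.008 -1.   ] F [-0.1  0.1 -1.2] gap 0.0239 MOVE cm [ -5.65  -1.22 -13.31] roll -1.512
```

Request:
drive_tool(deltas="0 -5.7 -1.2 -13.3 -1.51; 0 -5.7 -1.2 -13.3 -1.51; 0 -5.7 -1.2 -13.3 -1.51; 0 -5.7 -1.2 -13.3 -1.51; 0 -5.7 -1.2 -13.3 -1.51")

```text
time: 24.85
ee_pos: [0.3507, -0.3274, 0.3213]
tcp_rot: [0.424, 0.905, 0.001, -0.003]
contact_force: [0.3, -0.4, -3.5]
finger_gap: 0.0242
```

Request:
drive_tool(deltas="0 0 0 0 -0.76; 0 0 0 0 -0.76; 0 0 0 0 -0.76; 0 0 0 0 -0.76; 0 0 0 0 -0.76")

```text
time: 25.35
ee_pos: [0.3512, -0.3277, 0.3234]
tcp_rot: [0.063, 0.998, 0.002, -0.001]
contact_force: [0.9, -0.4, -0.9]
finger_gap: 0.0237
```

```bash
python3 -c "
from h import *
go(.4283,-.3335,.317,3.0216)"
```

```text
t 25.35 ee [ 0.3512 -0.3277  0.3234] yaw 3.0158 zdir [-0.002  0.003 -1.   ] F [ 0.9 -0.4 -0.9] gap 0.0237 MOVE cm [-7.73  0.39  0.62] roll -0.006
```

Request:
drive_tool(deltas="0 -2 0.1 0.3 0; 0 -4 0.2 0.6 0; 0 -6 0.3 0.6 0; 0 -7.7 0.4 0.6 0; 0 -7.7 0.4 0.6 0")

```text
time: 25.85
ee_pos: [0.4298, -0.3335, 0.3185]
tcp_rot: [0.062, 0.998, 0.001, -0.001]
contact_force: [-0.2, -0.7, -1.1]
finger_gap: 0.0239
```

```bash
python3 -c "
from h import *
go(.4283,-.3335,.306,3.0216)
snap('wrist','w16.png')"
```

```text
t 25.85 ee [ 0.4298 -0.3335  0.3185] yaw 3.0171 zdir [-0.001  0.003 -1.   ] F [-0.2 -0.7 -1.1] gap 0.0239 MOVE cm [ 0.15 -0.03  1.25] roll -0.005
```

View pics/w16.png

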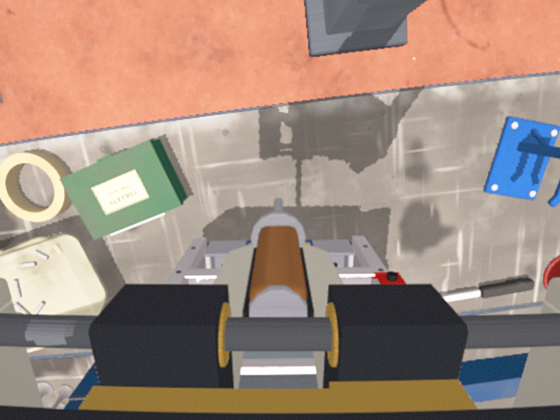

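Request:
drive_tool(deltas="0 0.1 0 0.4 0; 0 0.1 0 0.8 0; 0 0.1 0 1.1 0; 0 0.1 0 1.3 0; 0 0.1 0 1.3 0")

```text
time: 26.4
ee_pos: [0.4276, -0.3333, 0.3054]
tcp_rot: [0.062, 0.998, 0.001, -0.001]
contact_force: [-1.0, 0.1, -2.0]
finger_gap: 0.024
```

Request:
drive_tool(deltas="0 0 0 0.1 0; 0 0 0 0.2 0; 0 0 0 0.2 0; 0 0 0 0.2 0; 0 0 0 0.2 0")

```text
time: 26.9
ee_pos: [0.4276, -0.3333, 0.3034]
tcp_rot: [0.062, 0.998, 0.001, -0.001]
contact_force: [-0.0, -0.1, 0.4]
finger_gap: 0.024
```

Request:
drive_tool(deltas="0 0 0 0.1 0; 0 0 0 0.15 0; 0 0 0 0.15 0; 0 0 0 0.15 0; 0 0 0 0.15 0")

```text
time: 27.4
ee_pos: [0.4276, -0.3333, 0.3019]
tcp_rot: [0.062, 0.998, 0.001, -0.001]
contact_force: [-0.1, 0.1, 0.3]
finger_gap: 0.0236
```

Request:
drive_tool(deltas="0 0 0 0.1 0; 0 0 0 0.15 0; 0 0 0 0.15 0; 0 0 0 0.15 0; 0 0 0 0.15 0")

```text
time: 27.9
ee_pos: [0.4276, -0.3333, 0.3003]
tcp_rot: [0.062, 0.998, 0.001, -0.001]
contact_force: [-0.9, 0.6, 0.0]
finger_gap: 0.0239
```

Request:
drive_tool(deltas="0 0 0 -0.8 0; 0 0 0 -1.5 0; 0 3 0 -1.5 0; 0 6 0 -1.5 0; 0 8 0 -1.5 0.1")

```text
time: 28.4
ee_pos: [0.347, -0.3231, 0.3163]
tcp_rot: [0.112, 0.994, 0.001, -0.001]
contact_force: [-0.7, 0.1, -1.2]
finger_gap: 0.0235
```

```bash
python3 -c "
from h import *
go(.385,-.27,.29,1.52)"
```

```text
t 28.4 ee [ 0.347  -0.3231  0.3163] yaw 2.9163 zdir [-0.001  0.002 -1.   ] F [-0.7  0.1 -1.2] gap 0.0235 MOVE cm [-2.52  6.02  2.64] roll 1.396
```

Request:
drive_tool(deltas="0 0 3 1 1.4; 0 0 6 2.6 1.4; 0 -1 6 2.6 1.4; 0 -2.5 6 2.6 1.4; 0 -2.5 6 2.6 1.4")

```text
time: 28.9
ee_pos: [0.3858, -0.2701, 0.2908]
tcp_rot: [0.471, 0.882, 0.001, -0.001]
contact_force: [-0.9, 0.5, -1.2]
finger_gap: 0.0238
```

Request:
drive_tool(deltas="0 0 0 0 0.65; 0 0 0 0 0.65; 0 0 0 0 0.65; 0 0 0 0 0.65; 0 0 0 0 0.65")

```text
time: 29.4
ee_pos: [0.3859, -0.2701, 0.2915]
tcp_rot: [0.73, 0.684, 0.0, -0.001]
contact_force: [-0.4, 0.6, -1.2]
finger_gap: 0.0236
```

```bash
python3 sv.py w17
```

```text
t 29.4 ee [ 0.3859 -0.2701  0.2915] yaw 1.5054 zdir [-0.001  0.002 -1.   ] F [-0.4  0.6 -1.2] gap 0.0236 MOVE cm [-0.06 -2.18 11.15] roll -0.025
```

Request:
drive_tool(deltas="0 0 -1 4 0; 0 0 -2 8 0; 0 0 -2.2 10 0; 0 0 -2.2 10 0; 0 0 -2.2 10 0")

```text
time: 29.95
ee_pos: [0.3642, -0.2686, 0.1929]
tcp_rot: [0.73, 0.684, 0.001, -0.001]
contact_force: [-0.6, 0.1, -1.9]
finger_gap: 0.0237
```

```bash
python3 sv.py w18
sed -i "s/('w15',2)\]/('w15',2),('w17',3),('w18',3)]/; s/z0=\[.1507,.162,.1655\]/z0=[.1507,.162,.1655,.162]/" m7.py
python3 - <<'E'
s=open('m7.py').read()
s=s.replace("v[6+i]","v[7+i]").replace("v[4],v[5],.0085","v[5],v[6],.0085")
s=s.replace("[0,.15,.162,.165,.008,.1635]+[0]*8","[0,.15,.162,.165,.162,.008,.1635]+[0]*10").replace("r.x[1:4]-r.x[5]","r.x[1:5]-r.x[6]").replace("r.x[1:4]","r.x[1:5]").replace("'Pz',r.x[5]","'Pz',r.x[6]").replace("r.x[4]-r.x[0]","r.x[5]-r.x[0]")
open('m7.py','w').write(s)
E
python3 m7.py
python3 -c "
import cv2
a=cv2.imread('pics/w18.png')
cv2.imwrite('pics/w18z.png',cv2.resize(a[110:210,430:560],None,fx=6,fy=6,interpolation=cv2.INTER_CUBIC))"
```

```text
t 29.95 ee [ 0.3642 -0.2686  0.1929] yaw 1.5055 zdir [ 0.     0.002 -1.   ] F [-0.6  0.1 -1.9] gap 0.0237 MOVE cm [-0.04 -0.02  1.29] roll -0.024
w8 L off -1.20 sd 1.19 n25 P off -2.90 sd 0.45 n25
w9 L off -0.70 sd 0.28 n25 P off -1.20 sd 0.96 n25
w10 L off -0.60 sd 1.25 n25 P off -2.80 sd 0.40 n25
w11 L off -1.30 sd 0.73 n25 P off -1.00 sd 0.30 n25
w12 L off -0.90 sd 1.07 n25 P off -2.40 sd 0.33 n25
w13 L off -1.00 sd 0.27 n25 P off -0.90 sd 0.25 n25
w14 L off -1.10 sd 0.83 n25 P off -1.30 sd 0.73 n25
w15 L off -1.30 sd 0.96 n25 P off -3.10 sd 1.30 n22
w17 L off -3.10 sd 0.19 n25 P off -0.70 sd 0.29 n25
w18 L off 1.90 sd 1.78 n25 P off -3.10 sd 0.29 n25
0.3 () gaps [-6.39  4.91  7.98  6.11] Lz [0.1541 0.1654 0.1685 0.1666] Pz 0.1605 dwx 0.0121 cost 31.22
0.3 ('w8', 'w9', 'w10', 'w11') gaps [ 865.81 1169.79    8.86    7.01] Lz [1.0263 1.3303 0.1693 0.1675] Pz 0.1605 dwx 0.0128 cost 27.54
0.3 ('w8', 'w9') gaps [2026.24    5.47    8.51    6.65] Lz [2.1867 0.1659 0.169  0.1671] Pz 0.1605 dwx 0.0125 cost 28.21
1 () gaps [-6.39  4.94  7.95  6.15] Lz [0.1543 0.1657 0.1687 0.1669] Pz 0.1607 dwx 0.0121 cost 26.47
1 ('w8', 'w9', 'w10', 'w11') gaps [-2790.   -1312.49     8.85     7.05] Lz [-2.6296 -1.1521  0.1692  0.1674] Pz 0.1604 dwx 0.0128 cost 23.57
1 ('w8', 'w9') gaps [1426.38    5.49    8.49    6.68] Lz [1.5868 0.1659 0.1689 0.1671] Pz 0.1604 dwx 0.0125 cost 24.08
4 () gaps [-6.13  5.01  7.97  6.21] Lz [0.1574 0.1686 0.1715 0.1698] Pz 0.1636 dwx 0.0121 cost 25.68
4 ('w8', 'w9', 'w10', 'w11') gaps [3954.88 5453.12    8.87    7.06] Lz [4.1133 5.6115 0.1673 0.1655] Pz 0.1584 dwx 0.0129 cost 22.98
4 ('w8', 'w9') gaps [9.84583e+03 5.49000e+00 8.49000e+00 6.68000e+00] Lz [10.005   0.1647  0.1677  0.1659] Pz 0.1592 dwx 0.0126 cost 23.48
```

View pics/w18z.png

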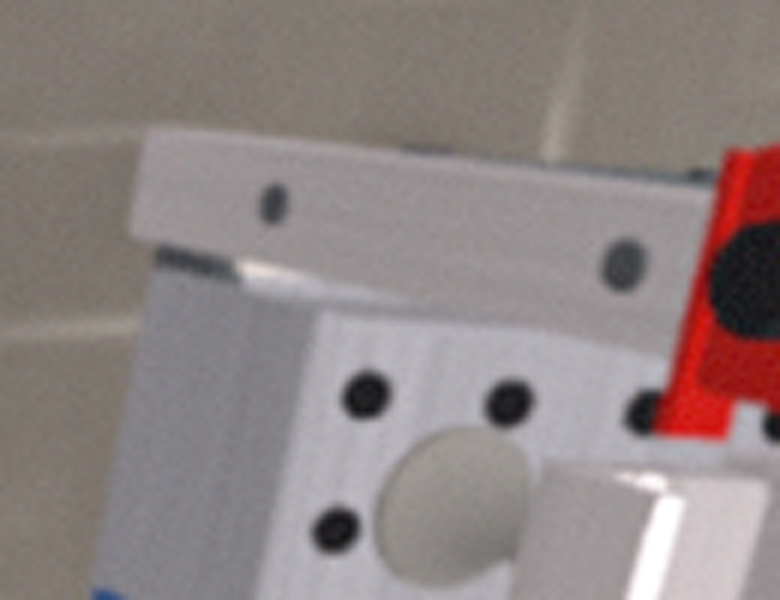

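```bash
sed -i 's/z0=\[.1507,.162,.1655,.162\]/z0=[.151,.1625,.166,.1575]/; s/w=4)/w=3)/' m7.py; python3 m7.py | grep -v "'w8', 'w9')"
python3 -c "
import cv2
a=cv2.imread('pics/w17.png')
cv2.imwrite('pics/w17z.png',cv2.resize(a[120:220,390:520],None,fx=6,fy=6,interpolation=cv2.INTER_CUBIC))"
```

```text
w8 L off -1.60 sd 0.80 n25 P off -2.20 sd 0.22 n25
w9 L off -1.00 sd 0.29 n25 P off -1.20 sd 0.90 n25
w10 L off -1.00 sd 0.76 n25 P off -2.20 sd 0.10 n25
w11 L off -1.60 sd 0.59 n25 P off -1.00 sd 0.30 n25
w12 L off -1.50 sd 0.64 n25 P off -2.10 sd 0.13 n25
w13 L off -1.30 sd 0.29 n25 P off -0.90 sd 0.25 n25
w14 L off -1.40 sd 0.52 n25 P off -1.30 sd 0.73 n25
w15 L off -2.00 sd 0.50 n25 P off -2.20 sd 0.93 n25
w17 L off -1.00 sd 0.28 n25 P off -0.70 sd 0.29 n25
w18 L off -1.40 sd 1.03 n25 P off -2.20 sd 0.09 n25
0.3 () gaps [-10.37   1.33   4.36  -3.86] Lz [0.1516 0.1633 0.1663 0.1581] Pz 0.1619 dwx 0.0098 cost 2.27
0.3 ('w8', 'w9', 'w10', 'w11') gaps [ 186.84 2314.04    4.06   -4.16] Lz [0.3487 2.476  0.166  0.1578] Pz 0.1619 dwx 0.0096 cost 0.77
1 () gaps [-10.37   1.37   4.36  -3.88] Lz [0.1516 0.1634 0.1664 0.1581] Pz 0.162 dwx 0.0098 cost 1.84
1 ('w8', 'w9', 'w10', 'w11') gaps [-485.55 1944.09    4.07   -4.19] Lz [-0.3237  2.106   0.1659  0.1577] Pz 0.1619 dwx 0.0096 cost 0.58
4 () gaps [-10.23   1.44   4.41  -3.79] Lz [0.1527 0.1644 0.1674 0.1592] Pz 0.163 dwx 0.0098 cost 1.77
4 ('w8', 'w9', 'w10', 'w11') gaps [-1143.72  -753.55     4.05    -4.25] Lz [-0.9825 -0.5923  0.1653  0.157 ] Pz 0.1613 dwx 0.0096 cost 0.55
```

View pics/w17z.png

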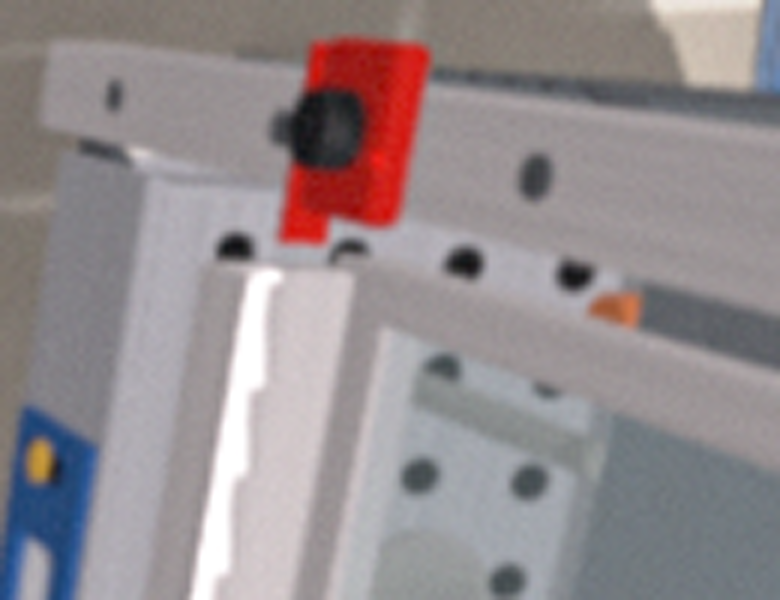

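```bash
sed -i 's/\.1635/.1612/g; s/,\.0085/,.0085/g; s/z0=\[[^]]*\]/z0=[.150,.1615,.1645,.1565]/; s/sample(c,0,/sample(c,-.0003,/' m7.py; sed -i 's/uoff(cs\[n\],v\[0\],v\[1+k\],0,/uoff(cs[n],v[0],v[1+k],-.0003,/' m7.py; python3 m7.py | grep -v "'w8', 'w9')"
```

```text
w8 L off -0.20 sd 1.23 n25 P off 0.00 sd 0.35 n25
w9 L off -0.10 sd 0.30 n25 P off 0.20 sd 0.46 n25
w10 L off 0.50 sd 1.15 n25 P off 0.10 sd 0.41 n25
w11 L off -0.80 sd 0.77 n25 P off 0.20 sd 0.26 n25
w12 L off 0.40 sd 1.18 n25 P off 0.40 sd 0.32 n25
w13 L off -0.40 sd 0.29 n25 P off 0.10 sd 0.24 n25
w14 L off -0.10 sd 0.80 n25 P off 0.30 sd 0.48 n25
w15 L off 0.30 sd 1.19 n25 P off -0.50 sd 0.64 n25
w17 L off -0.10 sd 0.23 n25 P off 0.50 sd 0.25 n25
w18 L off 0.20 sd 1.26 n25 P off -0.80 sd 0.49 n25
0.3 () gaps [-8.78  2.87  5.94 -1.84] Lz [0.1512 0.1629 0.166  0.1582] Pz 0.16 dwx 0.0106 cost 3.86
0.3 ('w8', 'w9', 'w10', 'w11') gaps [ -942.14 -1394.79     5.91    -1.89] Lz [-0.7824 -1.2351  0.1656  0.1578] Pz 0.1597 dwx 0.0106 cost 2.15
1 () gaps [-8.83  2.79  5.9  -1.69] Lz [0.1513 0.1629 0.166  0.1584] Pz 0.1601 dwx 0.0106 cost 1.83
1 ('w8', 'w9', 'w10', 'w11') gaps [ 2.22634e+03 -1.61480e+02  5.84000e+00 -1.77000e+00] Lz [ 2.386e+00 -1.800e-03  1.655e-01  1.579e-01] Pz 0.1596 dwx 0.0106 cost 0.88
4 () gaps [-8.69  2.84  5.94 -1.57] Lz [0.1526 0.1641 0.1672 0.1597] Pz 0.1613 dwx 0.0106 cost 1.5
4 ('w8', 'w9', 'w10', 'w11') gaps [ 2.42356e+03  3.93270e+02  5.82000e+00 -1.79000e+00] Lz [2.5825 0.5522 0.1647 0.1571] Pz 0.1589 dwx 0.0106 cost 0.67
```

```bash
cat > m8.py <<'E'
from m7 import *
def line(n,wx,z,t0,t1,chan,sign,N=60,w=3.5,rows=None):
    c=cs[n];o=sample(c,wx,z,t0,t1,chan,sign,w)
    return o
obs=[]
for n,k in G:
    c=cs[n]
    P=np.array(sample(c,.0085,.1612,.002,.03,red,+1,3.5))
    L=np.array(sample(c,-.0003,z0[k],-.06,-.003,lum,-1,3.5))
    print(n,'P',' '.join('%.1f'%x for x in P[:,1]));print('   L',' '.join('%.1f'%x for x in L[:,1]))
E
python3 m8.py
```

```text
w8 P 2.7 2.0 0.5 0.5 0.0 -0.5 -0.1 0.3 0.3 0.2 0.1 0.5 -0.1 0.3 -0.3 -0.5 -0.2 -0.8 -0.5 -0.2 0.6 -0.1 0.2 0.0 0.3
   L 0.3 0.5 -0.3 -0.2 0.2 0.2 0.2 0.5 0.3 0.6 -0.2 -0.1 0.0 0.0 0.0 0.3 0.2 0.5 0.3 -0.5 -2.7 -2.2 -2.2 -2.7 -1.2
w9 P 2.7 2.7 0.4 0.0 0.1 0.3 0.3 0.0 0.6 0.2 -0.2 -0.2 -0.6 -1.0 -1.4 -2.5 -2.7 -2.3 -2.6 -2.7 -0.2 -0.6 0.3 -0.1 -0.5
   L -0.2 0.5 0.0 -0.3 -0.2 0.3 -0.2 0.3 -0.2 0.2 -0.4 0.0 -0.5 0.1 -0.5 -0.2 -0.4 -0.2 0.1 -0.3 -0.1 -0.5 0.1 -0.3 -0.2
w10 P 2.4 1.6 -0.1 -0.3 -0.6 -0.3 0.4 0.7 0.4 0.6 0.3 0.0 0.2 -0.1 0.0 -0.3 -0.7 -0.5 -0.8 -0.2 0.4 0.0 0.1 -0.2 0.4
   L 0.3 0.4 0.3 0.6 0.7 0.6 0.7 -0.1 1.0 0.1 0.4 0.4 0.3 0.6 0.5 0.6 0.8 0.9 0.6 0.6 0.1 -2.7 -3.5 1.3 0.3
w11 P -2.2 0.5 0.2 0.2 0.7 0.3 0.4 0.0 0.0 0.6 0.1 0.2 -0.3 -0.6 -1.7 2.7 2.7 -1.5 1.4 1.0 -3.5 -0.5 -0.5 0.0 0.0
   L -0.7 -0.3 0.4 -0.2 -0.6 -1.9 -1.6 -1.0 -0.3 0.0 -0.5 -0.9 -1.3 -1.7 -0.2 0.4 -0.1 0.4 -1.1 -1.7 -2.1 -0.3 0.1 -0.5 -0.1
w12 P 2.4 1.0 0.6 0.1 0.7 0.2 0.8 0.3 0.8 0.3 -0.2 0.3 -0.2 0.3 -0.2 -0.7 -0.8 -0.4 -0.9 -0.4 0.0 0.4 0.4 -0.2 0.2
   L 0.2 0.3 0.4 0.3 0.7 0.7 0.6 0.9 1.1 0.3 0.5 0.
[... 487 characters left out ...]
.3 -0.1 -0.5 -1.1 -1.8 -2.4 -0.9 -0.4
w15 P -0.5 2.7 -0.6 -0.3 -0.5 -1.2 -0.5 -0.2 -0.5 -0.3 -0.5 -0.3 -0.6 -0.4 -0.7
   L 0.8 1.0 1.1 1.2 1.2 -0.9 -0.9 -2.7 -0.8 1.3 1.1 0.2 -2.7 0.3 0.3 1.2 0.1 -0.6 0.1 0.4 1.0 -1.8 -3.5 0.0 0.3
w17 P -0.8 1.0 0.8 0.6 0.4 0.2 0.0 0.7 0.5 0.3 0.1 -0.1 -0.3 -0.7 -3.5 2.7 0.6 2.4 2.2 2.0 0.7 0.5 0.2 -0.1 -0.3
   L 0.0 0.4 0.2 -0.4 0.3 -0.2 -0.4 -0.1 -0.4 0.0 -0.4 0.3 0.0 -0.3 -0.1 -0.5 0.2 -0.2 -0.6 0.0 -0.5 0.1 -0.4 0.2 -0.3
w18 P 2.5 1.9 0.2 -1.1 -1.3 -1.0 -1.3 0.0 -0.3 -0.1 -0.4 -0.7 -0.4 -0.7 -0.6 -0.9 -1.2 -1.0 -1.4 -0.7 -1.1 -0.9 -0.3 -0.6 -0.5
   L 0.5 0.6 0.5 0.9 0.8 0.1 0.3 0.5 0.6 0.7 0.8 0.9 0.3 0.3 0.1 0.5 0.4 0.5 -0.3 -0.1 0.0 -3.5 -2.7 -2.7 -2.7
```

```bash
cat > m9.py <<'E'
from m7 import *
Lo=[.2,-.1,.5,-.3,.6,-.25,.3,1.1,-.1,.5];Po=[.1,.1,.2,.2,.2,0,0,-.5,.3,-.6]
for i,(n,k) in enumerate(G):
    c=cs[n]
    a=np.array([x[1] for x in sample(c,-.0003,z0[k],-.06,-.02,lum,-1,3)]);b=np.array([x[1] for x in sample(c,.0085,.1612,.005,.016,red,1,3)])
    for _ in range(3):
        a=a[abs(a-np.median(a))<.7];b=b[abs(b-np.median(b))<.7]
    Lo[i]=a.mean();Po[i]=b.mean()
print(np.round(Lo,2),np.round(Po,2))
def uoff(c,wx,z,wx0,zz,t):
    p=proj(c,O+ex*wx0+ey*t+[0,0,zz]);a=proj(c,O+ex*wx+ey*t+[0,0,z]);b=proj(c,O+ex*wx+ey*(t+.005)+[0,0,z])
    sl=(b[0]-a[0])/(b[1]-a[1]);return a[0]+sl*(p[1]-a[1])-p[0]
def f(v,S,skip,kin):
    out=[]
    for i,(n,k) in enumerate(G):
        s=v[7+i];out.append(s/S)
        if n in skip: continue
        out+=[(uoff(cs[n],v[0],v[1+k],-.0003,z0[k],-.04)+s-Lo[i])/.3,(uoff(cs[n],v[5],v[6],.0085,.1612,.01)+s-Po[i])/.3]
    if kin: out+=[(v[2]-v[1]-.0125)/.0008,(v[3]-v[2]-.0029)/.0006]
    return np.array(out)
for S in(.5,3):
  for kin in(0,1):
   for skip in ((),('w11',),('w15','w11')):
    r=least_squares(f,[0,.15,.162,.165,.158,.008,.1612]+[0]*10,args=(S,skip,kin))
    C=np.linalg.pinv(r.jac.T@r.jac);g=np.zeros(17);g[4]=1;g[6]=-1
    print(S,kin,skip,((r.x[1:5]-r.x[6])*1e3).round(2),'sd %.2f'%(1e3*np.sqrt(g@C@g)),'Pz %.4f dwx %.4f cost %.2f'%(r.x[6],r.x[5]-r.x[0],r.cost))
E
python3 m9.py
```

```text
[ 0.15 -0.14  0.52 -0.22  0.6  -0.24  0.26  0.78 -0.12  0.48] [ 0.05  0.09  0.    0.18  0.28  0.03  0.15 -0.37  0.25 -0.65]
0.5 0 () [-9.27  2.42  5.62 -2.24] sd 0.75 Pz 0.1604 dwx 0.0101 cost 1.35
0.5 0 ('w11',) [-9.36  2.38  5.53 -2.32] sd 0.82 Pz 0.1604 dwx 0.0101 cost 1.31
0.5 0 ('w15', 'w11') [-9.56  2.2   5.21 -2.52] sd 0.88 Pz 0.1606 dwx 0.0099 cost 1.10
0.5 1 () [-9.39  2.55  5.58 -2.25] sd 0.75 Pz 0.1604 dwx 0.0101 cost 1.76
0.5 1 ('w11',) [-9.53  2.45  5.45 -2.4 ] sd 0.82 Pz 0.1604 dwx 0.0100 cost 1.66
0.5 1 ('w15', 'w11') [-9.74  2.23  5.13 -2.6 ] sd 0.87 Pz 0.1605 dwx 0.0099 cost 1.40
3 0 () [-9.3   2.39  5.6  -2.15] sd 0.88 Pz 0.1605 dwx 0.0101 cost 0.87
3 0 ('w11',) [-9.38  2.36  5.53 -2.23] sd 0.97 Pz 0.1605 dwx 0.0101 cost 0.85
3 0 ('w15', 'w11') [-9.67  2.12  5.11 -2.49] sd 1.07 Pz 0.1603 dwx 0.0099 cost 0.58
3 1 () [-9.56  2.45  5.51 -2.26] sd 0.87 Pz 0.1595 dwx 0.0101 cost 1.25
3 1 ('w11',) [-9.71  2.35  5.37 -2.42] sd 0.94 Pz 0.1594 dwx 0.0100 cost 1.16
3 1 ('w15', 'w11') [-10.05   2.04   4.93  -2.71] sd 1.03 Pz 0.1589 dwx 0.0098 cost 0.81
```

```bash
python3 -c "
from h import *
go(.355,-.325,.255,3.0216)"
```

```text
t 30.0 ee [ 0.3644 -0.2688  0.1934] yaw 1.5054 zdir [ 0.001  0.001 -1.   ] F [-0.2  0.1 -1.7] gap 0.0239 MOVE cm [-5.66 -0.57 -6.16] roll -1.516
```

Request:
drive_tool(deltas="0 -5.7 -0.6 -6 -1.51; 0 -5.7 -0.6 -6 -1.51; 0 -5.7 -0.6 -6 -1.51; 0 -5.7 -0.6 -6 -1.51; 0 -5.7 -0.6 -6 -1.51")

```text
time: 30.5
ee_pos: [0.3552, -0.3259, 0.2554]
tcp_rot: [0.426, 0.905, 0.0, 0.001]
contact_force: [1.2, -0.3, -1.8]
finger_gap: 0.0239
```

Request:
drive_tool(deltas="0 0 0 0 -0.76; 0 0 0 0 -0.76; 0 0 0 0 -0.76; 0 0 0 0 -0.76; 0 0 0 0 -0.76")

```text
time: 31.0
ee_pos: [0.3557, -0.3263, 0.2574]
tcp_rot: [0.065, 0.998, -0.001, 0.002]
contact_force: [-0.9, 0.3, -1.7]
finger_gap: 0.0243
```

```bash
python3 -c "
from h import *
go(.4283,-.3335,.25,3.0216)"
```

```text
t 31.0 ee [ 0.3557 -0.3263  0.2574] yaw 3.0115 zdir [ 0.003 -0.002 -1.   ] F [-0.9  0.3 -1.7] gap 0.0243 MOVE cm [-7.29  0.23  0.76] roll -0.01
```

Request:
drive_tool(deltas="0 0 0.1 0.8 -0.01; 0 -2.5 0.2 0.8 -0.01; 0 -5 0.2 0.8 -0.01; 0 -7.3 0.2 0.8 -0.01; 0 -7.3 0.2 0.8 -0.01")

```text
time: 31.5
ee_pos: [0.4304, -0.3338, 0.2496]
tcp_rot: [0.061, 0.998, -0.001, 0.002]
contact_force: [-0.4, 0.5, -1.5]
finger_gap: 0.0238
```

```bash
python3 -c "
from h import *
go(.4283,-.3335,.2675,3.0216)"
```

```text
t 31.5 ee [ 0.4304 -0.3338  0.2496] yaw 3.019 zdir [ 0.003 -0.002 -1.   ] F [-0.4  0.5 -1.5] gap 0.0238 MOVE cm [ 0.21  0.   -1.79] roll -0.003
```

Request:
drive_tool(deltas="0 0.2 0 -0.6 0; 0 0.2 0 -1.1 0; 0 0.2 0 -1.5 0; 0 0.2 0 -1.7 0; 0 0.2 0 -1.7 0")

```text
time: 32.0
ee_pos: [0.4281, -0.3337, 0.2672]
tcp_rot: [0.062, 0.998, -0.001, 0.002]
contact_force: [-0.1, -0.3, -1.1]
finger_gap: 0.0235
```

Request:
drive_tool(deltas="0 0 0 0.4 0; 0 0 0 0.9 0; 0 2 0 1 0; 0 5 0 0 0; 0 8 0 -2 0.1")

```text
time: 32.5
ee_pos: [0.3475, -0.3231, 0.2849]
tcp_rot: [0.111, 0.994, 0.0, 0.001]
contact_force: [-0.2, 0.1, -0.3]
finger_gap: 0.0239
```

```bash
python3 -c "
from h import *
go(.385,-.27,.29,1.52)"
```

```text
t 32.5 ee [ 0.3475 -0.3231  0.2849] yaw 2.9186 zdir [ 0.001  0.    -1.   ] F [-0.2  0.1 -0.3] gap 0.0239 MOVE cm [-2.48  6.01 -0.5 ] roll 1.399
```

Request:
drive_tool(deltas="0 0 3 0 1.4; 0 0 6 0 1.4; 0 -1 6 0 1.4; 0 -2.5 6 0 1.4; 0 -2.5 6 0 1.4")

```text
time: 33.0
ee_pos: [0.3861, -0.27, 0.2842]
tcp_rot: [0.47, 0.883, 0.0, 0.001]
contact_force: [0.3, 0.7, -1.2]
finger_gap: 0.0236
```

Request:
drive_tool(deltas="0 0 0 0 0.65; 0 0 0 0 0.65; 0 0 0 0 0.65; 0 0 0 0 0.65; 0 0 0 0 0.65")

```text
time: 33.5
ee_pos: [0.386, -0.2699, 0.2836]
tcp_rot: [0.729, 0.684, 0.0, 0.001]
contact_force: [0.1, -1.0, -1.4]
finger_gap: 0.024
```

```bash
python3 sv.py w19
```

```text
t 33.5 ee [ 0.386  -0.2699  0.2836] yaw 1.507 zdir [ 0.001 -0.001 -1.   ] F [ 0.1 -1.  -1.4] gap 0.024 MOVE cm [-0.04 -2.22 10.36] roll -0.023
```

Request:
drive_tool(deltas="0 0 -1 4 0; 0 0 -2 8 0; 0 0 -2.2 9.5 0; 0 0 -2.2 9.5 0; 0 0 -2.2 9.5 0")

```text
time: 34.05
ee_pos: [0.3648, -0.2689, 0.1902]
tcp_rot: [0.729, 0.684, 0.0, 0.001]
contact_force: [-0.2, -0.8, -0.9]
finger_gap: 0.0234
```

```bash
python3 sv.py w20
sed -i "s/('w18',3)\]/('w18',3),('w19',4),('w20',4)]/; s/z0=\[[^]]*\]/z0=[.151,.163,.166,.158,.1605]/" m7.py
sed -i "s/^Lo=.*/Lo=[0]*12;Po=[0]*12/; s/v\[7+i\]/v[8+i]/; s/v\[5\],v\[6\],.0085/v[6],v[7],.0085/; s/\.158,\.008,\.1612\]+\[0\]\*10/.158,.16,.008,.1612]+[0]*12/; s/np.zeros(17);g\[4\]=1;g\[6\]=-1/np.zeros(20);g[5]=1;g[7]=-1/; s/r.x\[1:5\]-r.x\[6\]/r.x[1:6]-r.x[7]/; s/(r.x\[6\],r.x\[5\]-r.x\[0\]/(r.x[7],r.x[6]-r.x[0]/" m9.py
python3 m9.py
python3 -c "
import cv2
a=cv2.imread('pics/w20.png')
cv2.imwrite('pics/w20z.png',cv2.resize(a[110:210,430:560],None,fx=6,fy=6,interpolation=cv2.INTER_CUBIC))"
```

```text
t 34.05 ee [ 0.3648 -0.2689  0.1902] yaw 1.5067 zdir [ 0.003 -0.002 -1.   ] F [-0.2 -0.8 -0.9] gap 0.0234 MOVE cm [-0.01 -0.08  1.02] roll -0.023
[-0.93 -0.59 -1.23 -1.01 -1.16 -0.75 -0.61 -1.46 -0.88 -1.22 -0.57 -0.6 ] [ 0.05  0.09  0.    0.18  0.28  0.03  0.15 -0.37  0.25 -0.65  0.23 -0.79]
0.5 0 () [-9.36  2.25  5.4  -2.38  0.76] sd 0.68 Pz 0.1602 dwx 0.0101 cost 2.26
0.5 0 ('w11',) [-9.45  2.22  5.32 -2.46  0.68] sd 0.72 Pz 0.1602 dwx 0.0100 cost 2.21
0.5 0 ('w15', 'w11') [-9.46  2.21  5.31 -2.47  0.67] sd 0.76 Pz 0.1602 dwx 0.0100 cost 2.21
0.5 1 () [-9.49  2.38  5.38 -2.39  0.75] sd 0.68 Pz 0.1601 dwx 0.0101 cost 2.73
0.5 1 ('w11',) [-9.62  2.31  5.26 -2.52  0.62] sd 0.72 Pz 0.1601 dwx 0.0100 cost 2.60
0.5 1 ('w15', 'w11') [-9.65  2.28  5.22 -2.55  0.6 ] sd 0.75 Pz 0.1601 dwx 0.0100 cost 2.59
3 0 () [-9.43  2.19  5.36 -2.33  0.83] sd 0.77 Pz 0.1601 dwx 0.0101 cost 1.42
3 0 ('w11',) [-9.51  2.16  5.29 -2.4   0.77] sd 0.83 Pz 0.1601 dwx 0.0100 cost 1.39
3 0 ('w15', 'w11') [-9.57  2.11  5.19 -2.45  0.71] sd 0.88 Pz 0.1600 dwx 0.0100 cost 1.37
3 1 () [-9.7   2.25  5.27 -2.44  0.74] sd 0.76 Pz 0.1591 dwx 0.0100 cost 1.83
3 1 ('w11',) [-9.84  2.18  5.15 -2.57  0.61] sd 0.81 Pz 0.1590 dwx 0.0100 cost 1.73
3 1 ('w15', 'w11') [-9.94  2.08  5.02 -2.66  0.53] sd 0.86 Pz 0.1588 dwx 0.0099 cost 1.68
```

View pics/w20z.png

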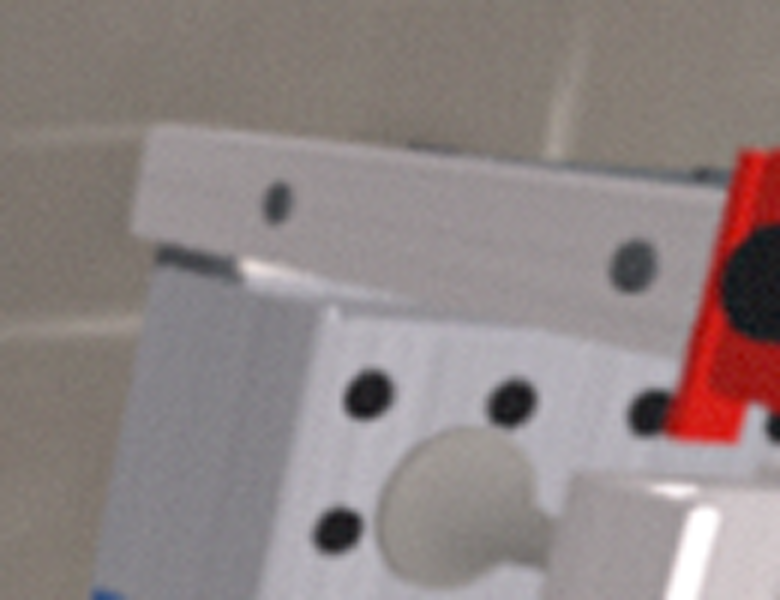

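```bash
cat > m10.py <<'E'
from m7 import *
y8=lambda u,v:(400+u/6-.4,200+v/6-.4);y9=lambda u,v:(380+u/6-.4,200+v/6-.4)
def onplane(c,p,wx):
    o,d=ray(c,p);n=ex;s=((O+ex*wx-o)@n)/(d@n);X=o+d*s;return X[2],(X-O)@ey
for wx in(.025,.0265,.028):
    print(wx)
    for nm,c,p in [('top8',cs['w8'],y8(310,177)),('bot8',cs['w8'],y8(185,97)),('slU8',cs['w8'],y8(231,316)),('slL8',cs['w8'],y8(183,270)),('scr8',cs['w8'],y8(212,180)),
      ('top9L',cs['w9'],y9(192,20)),('top9R',cs['w9'],y9(98,467)),('bot9R',cs['w9'],y9(35,380)),('slU9L',cs['w9'],y9(137,130)),('slU9R',cs['w9'],y9(100,313)),('slL9L',cs['w9'],y9(112,108)),('slL9R',cs['w9'],y9(75,290))]:
        z,t=onplane(c,p,wx);print(nm,'z %.4f y %.4f'%(z,t),end='; ')
    print()
E
python3 m10.py
python3 -c "
import cv2
a=cv2.imread('pics/w20.png')
cv2.imwrite('pics/w20y.png',cv2.resize(a[190:300,410:510],None,fx=5.4,fy=5.4,interpolation=cv2.INTER_CUBIC))"
```

```text
0.025
top8 z 0.0694 y -0.0511; bot8 z 0.0272 y -0.0522; slU8 z 0.0566 y -0.0798; slL8 z 0.0388 y -0.0793; scr8 z 0.0417 y -0.0619; top9L z 0.0679 y -0.0503; top9R z 0.0680 y -0.1481; bot9R z 0.0261 y -0.1486; slU9L z 0.0530 y -0.0783; slU9R z 0.0533 y -0.1194; slL9L z 0.0384 y -0.0783; slL9R z 0.0381 y -0.1208; 
0.0265
top8 z 0.0669 y -0.0520; bot8 z 0.0243 y -0.0530; slU8 z 0.0540 y -0.0809; slL8 z 0.0361 y -0.0804; scr8 z 0.0390 y -0.0628; top9L z 0.0646 y -0.0512; top9R z 0.0647 y -0.1498; bot9R z 0.0224 y -0.1503; slU9L z 0.0496 y -0.0793; slU9R z 0.0499 y -0.1209; slL9L z 0.0348 y -0.0794; slL9R z 0.0346 y -0.1222; 
0.028
top8 z 0.0644 y -0.0528; bot8 z 0.0214 y -0.0538; slU8 z 0.0514 y -0.0820; slL8 z 0.0333 y -0.0815; scr8 z 0.0362 y -0.0638; top9L z 0.0613 y -0.0520; top9R z 0.0614 y -0.1515; bot9R z 0.0187 y -0.1520; slU9L z 0.0462 y -0.0804; slU9R z 0.0464 y -0.1223; slL9L z 0.0313 y -0.0805; slL9R z 0.0310 y -0.1237;
```

View pics/w20y.png

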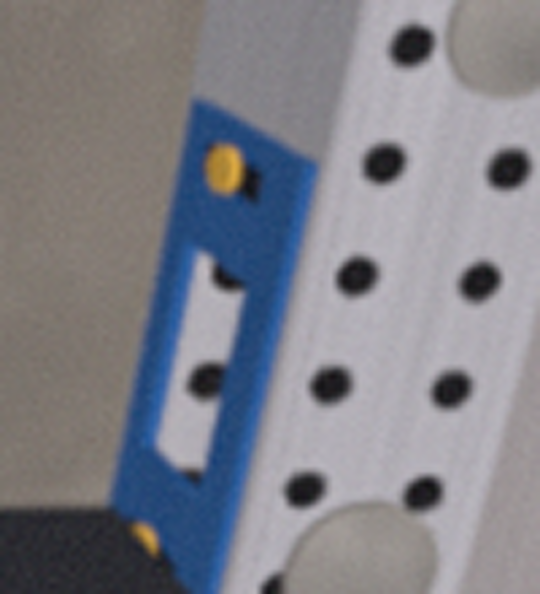

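```bash
python3 -c "
from h import *
go(.375,-.328,.172,3.0216)"
```

```text
t 34.1 ee [ 0.365  -0.269   0.1907] yaw 1.5067 zdir [ 0.003 -0.002 -1.   ] F [-0.9  0.2 -1.8] gap 0.024 MOVE cm [-5.82  1.37  1.88] roll -1.515
```

Request:
drive_tool(deltas="0 -5.8 0 1 -1.51; 0 -5.8 0 1.9 -1.51; 0 -5.8 0 1.9 -1.51; 0 -5.8 0 1.9 -1.51; 0 -5.8 0 1.9 -1.51")

```text
time: 34.6
ee_pos: [0.3621, -0.3276, 0.1736]
tcp_rot: [0.429, 0.903, -0.001, 0.002]
contact_force: [0.5, 0.4, -2.1]
finger_gap: 0.0239
```

Request:
drive_tool(deltas="0 0 0 0 -0.77; 0 0 0 0 -0.77; 0 0 0 0 -0.77; 0 0 0 0 -0.77; 0 0 0 0 -0.77")

```text
time: 35.1
ee_pos: [0.363, -0.3282, 0.1756]
tcp_rot: [0.068, 0.998, -0.002, 0.003]
contact_force: [0.2, -0.5, -1.7]
finger_gap: 0.0238
```

```bash
python3 -c "
from h import *
go(.425,-.3340,.1695,3.0216)"
```

```text
t 35.1 ee [ 0.363  -0.3282  0.1756] yaw 3.0049 zdir [ 0.005 -0.005 -1.   ] F [ 0.2 -0.5 -1.7] gap 0.0238 MOVE cm [-6.22  0.28  0.64] roll -0.017
```

Request:
drive_tool(deltas="0 -2 0.1 0.6 -0.017; 0 -4 0.2 0.65 -0.017; 0 -5.5 0.3 0.65 -0.017; 0 -6.2 0.3 0.65 -0.017; 0 -6.2 0.3 0.65 -0.017")

```text
time: 35.6
ee_pos: [0.4256, -0.3339, 0.1698]
tcp_rot: [0.059, 0.998, -0.002, 0.003]
contact_force: [-0.7, -0.2, -1.6]
finger_gap: 0.0237
```

Request:
drive_tool(deltas="0 -0.4 0 0 0; 0 -0.7 0 0 0; 0 -1.0 0 0 0; 0 -1.2 0 0 0; 0 -1.3 0 0 0")

```text
time: 36.1
ee_pos: [0.4386, -0.3354, 0.1699]
tcp_rot: [0.059, 0.998, -0.002, 0.003]
contact_force: [0.6, 0.8, -1.9]
finger_gap: 0.0243
```

```bash
python3 -c "
from h import *
go(.44,-.3345,.1695,3.0216)"
```

```text
t 36.1 ee [ 0.4386 -0.3354  0.1699] yaw 3.0226 zdir [ 0.005 -0.005 -1.   ] F [ 0.6  0.8 -1.9] gap 0.0243 MOVE cm [-0.13  0.11  0.04] roll 0.001
```

Request:
drive_tool(deltas="0 -0.3 0.1 0 0; 0 -0.6 0.1 0 0; 0 -0.9 0.1 0 0; 0 -1.2 0.1 0 0; 0 -1.3 0.1 0 0")

```text
time: 36.6
ee_pos: [0.4519, -0.336, 0.1699]
tcp_rot: [0.059, 0.998, -0.002, 0.003]
contact_force: [-0.3, 0.2, -1.6]
finger_gap: 0.0238
```

```bash
python3 -c "
from h import *
go(.44,-.3345,.1695,3.0216)
snap('wrist','w21.png')"
```

```text
t 36.6 ee [ 0.4519 -0.336   0.1699] yaw 3.0228 zdir [ 0.005 -0.005 -1.   ] F [-0.3  0.2 -1.6] gap 0.0238 MOVE cm [1.2  0.01 0.03] roll 0.001
```

View pics/w21.png

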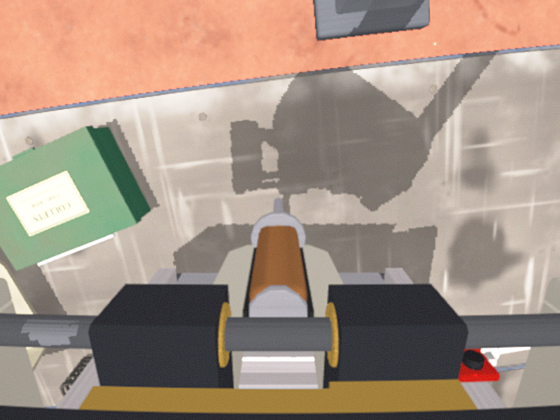

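Request:
drive_tool(deltas="0 0 0 -0.3 0; 0 0 0 -0.6 0; 0 0 0 -0.8 0; 0 0 0 -1 0; 0 0 0 -1 0")

```text
time: 37.15
ee_pos: [0.4519, -0.3361, 0.1803]
tcp_rot: [0.059, 0.998, -0.002, 0.003]
contact_force: [-0.1, -0.7, -2.5]
finger_gap: 0.0238
```

Request:
drive_tool(deltas="0 0 0 -0.1 0; 0 0 0 -0.2 0; 0 0 0 -0.2 0; 0 0 0 -0.2 0; 0 0 0 -0.2 0")

```text
time: 37.65
ee_pos: [0.4518, -0.336, 0.1821]
tcp_rot: [0.059, 0.998, -0.002, 0.003]
contact_force: [0.8, -1.0, -5.3]
finger_gap: 0.0235
```

Request:
drive_tool(deltas="0 0.2 0 0 0; 0 0.5 0 0 0; 0 0.9 0 0 0; 0 1.3 0 0 0; 0 1.7 0 0 0")

```text
time: 38.15
ee_pos: [0.4345, -0.3339, 0.1821]
tcp_rot: [0.059, 0.998, -0.002, 0.003]
contact_force: [3.8, 0.7, -4.2]
finger_gap: 0.0237
```

```bash
python3 -c "
from h import *
go(.44,-.3345,.182,3.0216)"
```

```text
t 38.15 ee [ 0.4345 -0.3339  0.1821] yaw 3.0227 zdir [ 0.005 -0.005 -1.   ] F [ 3.8  0.7 -4.2] gap 0.0237 MOVE cm [-0.55  0.01  0.01] roll 0.001
```

Request:
drive_tool(deltas="0 0.4 0 0 0; 0 0.8 0 0 0; 0 1.2 0 0 0; 0 1.6 0 0 0; 0 2.0 0 0 0")

```text
time: 38.65
ee_pos: [0.4144, -0.3315, 0.182]
tcp_rot: [0.059, 0.998, -0.002, 0.003]
contact_force: [2.3, -2.3, -4.7]
finger_gap: 0.0235
```

Request:
drive_tool(deltas="0 0.4 0 0 0; 0 0.8 0 0 0; 0 1.2 0 0 0; 0 1.6 0 0 0; 0 2.0 0 0 0")

```text
time: 39.15
ee_pos: [0.3942, -0.3292, 0.182]
tcp_rot: [0.059, 0.998, -0.002, 0.003]
contact_force: [4.0, -0.0, -3.2]
finger_gap: 0.0239
```

```bash
python3 -c "
from h import *
go(.36,-.3245,.182,3.0216)
snap('wrist','w22.png')"
```

```text
t 39.15 ee [ 0.3942 -0.3292  0.182 ] yaw 3.0226 zdir [ 0.006 -0.005 -1.   ] F [ 4.  -0.  -3.2] gap 0.0239 MOVE cm [ 3.45  0.06 -0.02] roll 0.001
```

View pics/w22.png

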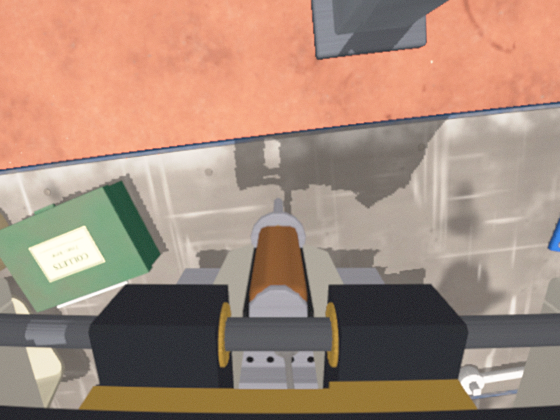

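Request:
drive_tool(deltas="0 0.4 0 0 0; 0 0.8 0 0 0; 0 1.2 0 0 0; 0 1.6 0 0 0; 0 1.9 0 0 0")

```text
time: 39.7
ee_pos: [0.3746, -0.3268, 0.1819]
tcp_rot: [0.06, 0.998, -0.002, 0.003]
contact_force: [3.7, -2.3, -4.1]
finger_gap: 0.0233
```

Request:
drive_tool(deltas="0 0.3 0 0 0; 0 0.5 0 0 0; 0 0.7 0 0 0; 0 0.9 0 0 0; 0 1.1 0 0 0")

```text
time: 40.2
ee_pos: [0.3639, -0.3255, 0.1818]
tcp_rot: [0.059, 0.998, -0.002, 0.003]
contact_force: [12.5, -2.6, -11.8]
finger_gap: 0.0235
```

Request:
drive_tool(deltas="0 0.1 0 0 0; 0 0.2 0 0 0; 0 0.3 0 0 0; 0 0.4 0 0 0; 0 0.4 0 0 0")

```text
time: 40.7
ee_pos: [0.3611, -0.3246, 0.1806]
tcp_rot: [0.059, 0.998, -0.002, 0.005]
contact_force: [19.4, -2.8, -18.3]
finger_gap: 0.024
```

Request:
drive_tool(deltas="0 -0.2 0 0.1 0; 0 -0.4 0 0.2 0; 0 -0.4 0 0.5 0; 0 -0.4 0 0.8 0; 0 -0.4 0 1.0 0")

```text
time: 41.2
ee_pos: [0.365, -0.3251, 0.1703]
tcp_rot: [0.059, 0.998, -0.002, 0.005]
contact_force: [1.4, 0.8, -2.4]
finger_gap: 0.0239
```

```bash
python3 -c "
from h import *
go(.36,-.3245,.170,3.0216)
c=snap('wrist','w23.png');import pickle
snap('top','t23.png');snap('side','s23.png')"
```

```text
t 41.2 ee [ 0.365  -0.3251  0.1703] yaw 3.0233 zdir [ 0.009 -0.004 -1.   ] F [ 1.4  0.8 -2.4] gap 0.0239 MOVE cm [0.5  0.   0.03] roll 0.002
```

View pics/w23.png

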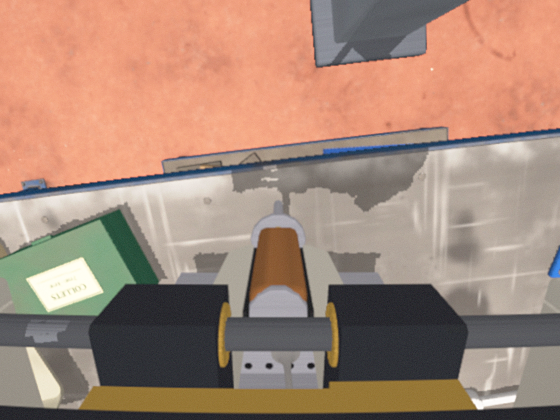

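View pics/s23.png

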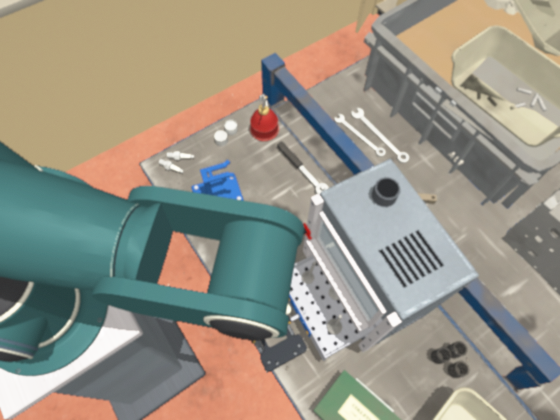

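Request:
drive_tool(deltas="0 0.3 0 0 0; 0 0.6 0 0 0; 0 0.9 0 0 0; 0 1.2 0 0 0; 0 1.2 0 0 0")

```text
time: 41.85
ee_pos: [0.3527, -0.3237, 0.1705]
tcp_rot: [0.059, 0.998, -0.002, 0.005]
contact_force: [-0.3, -0.8, -2.0]
finger_gap: 0.0242
```

Request:
drive_tool(deltas="0 0.5 0 0 0; 0 1.0 0 0 0; 0 1.5 0 0 0; 0 2.2 0 0 0; 0 3 0 0 0")

```text
time: 42.35
ee_pos: [0.3223, -0.3201, 0.1702]
tcp_rot: [0.059, 0.998, -0.002, 0.005]
contact_force: [0.5, 0.1, -1.7]
finger_gap: 0.0236
```

```bash
python3 -c "
from h import *
go(.33,-.322,.30,3.0216)
snap('side','s24.png');snap('top','t24.png')
for m,n in(('s24',(220,390,250,420)),('t24',(150,330,280,480))):
    a=cv2.imread('pics/'+m+'.png');y0,y1,x0,x1=n;cv2.imwrite('pics/'+m+'z.png',cv2.resize(a[y0:y1,x0:x1],None,fx=3.3,fy=3.3,interpolation=cv2.INTER_CUBIC))"
```

```text
t 42.35 ee [ 0.3223 -0.3201  0.1702] yaw 3.023 zdir [ 0.009 -0.004 -1.   ] F [ 0.5  0.1 -1.7] gap 0.0236 MOVE cm [ -0.91  -0.14 -12.97] roll 0.001
```

View pics/s24z.png

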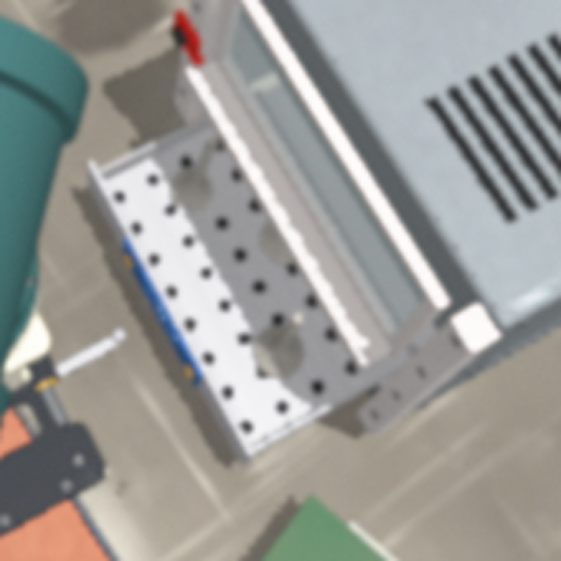

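View pics/t24z.png

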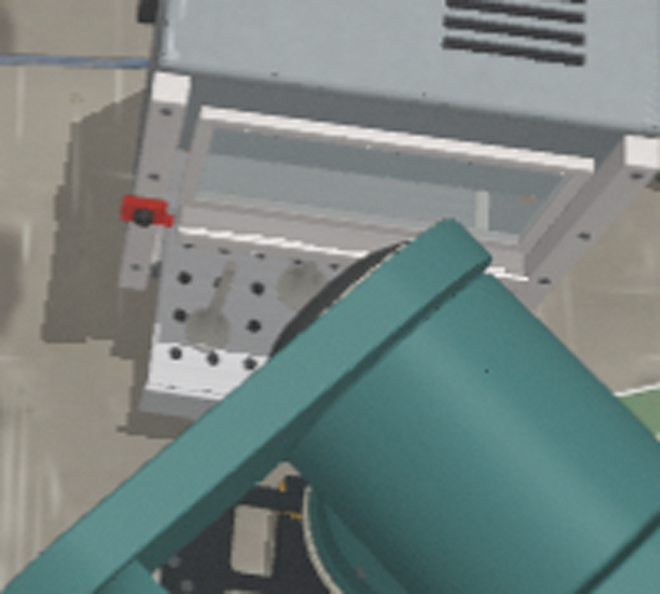

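```bash
python3 -c "
from m7 import *
s=snap('side');s0=None
for q in ((125,240),(197,378)):
    X=atz(s,(250+q[0]/3.3-.35,220+q[1]/3.3-.35),.0745);print(X,'wx',(X-O)@ex-.11,'t',(X-O)@ey)
# tray front corners from side s24z (93,165),(248,455)
for q in ((93,165),(248,455)):
    X=atz(s,(250+q[0]/3.3-.35,220+q[1]/3.3-.35),.0745);print(X,'wx',(X-O)@ex-.11,'t',(X-O)@ey)
"
```

```text
[ 0.45047216 -0.28911555  0.0745    ] wx -0.1763484017984559 t -0.05142810336171742
[ 0.43761388 -0.38356917  0.0745    ] wx -0.17780696325198464 t -0.14674176575231773
[ 0.46176667 -0.23691256  0.0745    ] wx -0.17138444947914422 t 0.0017515632770141662
[ 0.43621536 -0.43658118  0.0745    ] wx -0.17284924291757647 t -0.19953996342759556
```

```bash
python3 -c "
from h import *
go(.36,-.16,.29,2.8706)"
```

```text
t 42.5 ee [ 0.3225 -0.3202  0.1704] yaw 3.0223 zdir [ 0.009 -0.005 -1.   ] F [-0.1 -0.  -1.1] gap 0.0238 MOVE cm [ -1.93  16.31 -12.  ] roll 0.152
```

Request:
drive_tool(deltas="0 0 0 -4 0; 0 -0.5 3 -8 0; 0 -1 8 -12 0.15; 0 -1.9 12 -12 0.15; 0 -1.9 16.3 -12 0.15")

```text
time: 43.0
ee_pos: [0.3603, -0.1588, 0.2918]
tcp_rot: [0.135, 0.991, -0.002, 0.006]
contact_force: [1.0, 0.6, -2.2]
finger_gap: 0.024
```

```bash
python3 -c "
from h import *
go(.5315,.0125,.22,2.8706)"
```

```text
t 43.0 ee [ 0.3603 -0.1588  0.2918] yaw 2.8706 zdir [ 0.012 -0.006 -1.   ] F [ 1.   0.6 -2.2] gap 0.024 MOVE cm [-11.81  21.1    7.29] roll -0.0
```

Request:
drive_tool(deltas="0 -3 5 0 0; 0 -6 10 0 0; 0 -9 16 0 0; 0 -11.8 21.1 1 0; 0 -11.8 21.1 2 0")

```text
time: 43.5
ee_pos: [0.5325, 0.0152, 0.2736]
tcp_rot: [0.135, 0.991, -0.002, 0.007]
contact_force: [0.5, -0.9, -1.5]
finger_gap: 0.0239
```

```bash
python3 -c "
from h import *
go(.5315,.0125,.167,2.8706)
c=snap('wrist','w25.png')
for m,z in (('stand_seat',.109),('hook_stand',0),('hook',.2)):
    for a in nets.place_of('wrist',m)[:2]: print(m,np.round(a['point'],1),round(a['conf'],2),atz(c,a['point'],z))
"
```

```text
t 43.5 ee [0.5325 0.0152 0.2736] yaw 2.8717 zdir [ 0.014 -0.006 -1.   ] F [ 0.5 -0.9 -1.5] gap 0.0239 MOVE cm [ 0.18 -0.27 10.66] roll 0.001
stand_seat [276.1 129.7] 0.55 [0.47420466 0.02868649 0.109     ]
```

View pics/w25.png

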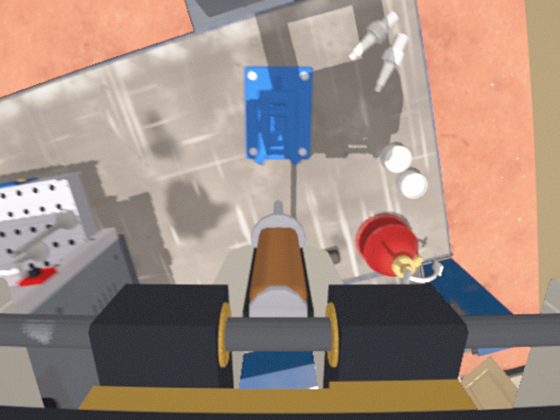

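Request:
drive_tool(deltas="0 0.1 -0.2 3 0; 0 0.1 -0.2 6 0; 0 0.1 -0.2 9 0; 0 0.1 -0.2 11 0; 0 0.1 -0.2 11 0")

```text
time: 44.2
ee_pos: [0.5291, 0.0102, 0.1602]
tcp_rot: [0.135, 0.991, -0.002, 0.004]
contact_force: [-0.3, -1.1, -2.0]
finger_gap: 0.0238
```

```bash
python3 -c "
from h import *
go(.4738,.0286,.163,2.8706)"
```

```text
t 44.2 ee [0.5291 0.0102 0.1602] yaw 2.871 zdir [ 0.007 -0.006 -1.   ] F [-0.3 -1.1 -2. ] gap 0.0238 MOVE cm [ 5.82  0.3  -0.33] roll 0.0
```

Request:
drive_tool(deltas="0 0.5 0.3 -0.3 0; 0 1.5 0.3 -0.3 0; 0 2.5 0.3 -0.3 0; 0 3 0.3 -0.3 0; 0 3 0.3 -0.3 0")

```text
time: 44.7
ee_pos: [0.5005, 0.0214, 0.1636]
tcp_rot: [0.135, 0.991, -0.002, 0.005]
contact_force: [-0.0, -0.1, -0.8]
finger_gap: 0.0234
```

```bash
python3 -c "
from h import *
go(.4738,.0286,.163,2.8706)
snap('side','s26.png');snap('wrist','w26.png')
a=cv2.imread('pics/s26.png');cv2.imwrite('pics/s26z.png',cv2.resize(a[120:240,170:290],None,fx=5,fy=5,interpolation=cv2.INTER_CUBIC))"
```

```text
t 44.7 ee [0.5005 0.0214 0.1636] yaw 2.8714 zdir [ 0.008 -0.006 -1.   ] F [-0.  -0.1 -0.8] gap 0.0234 MOVE cm [ 2.76 -0.01  0.04] roll 0.001
```

View pics/s26z.png

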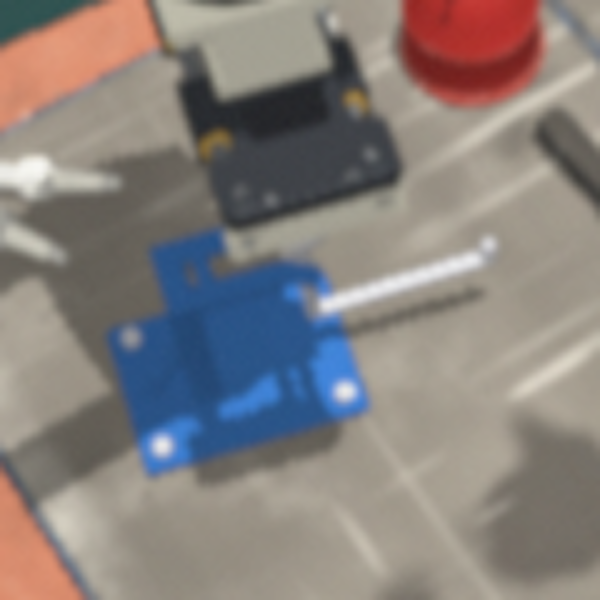

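View pics/w26.png

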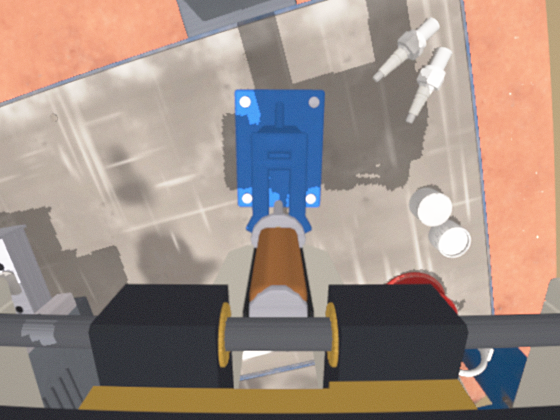

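Request:
drive_tool(deltas="0 0.8 0 0 0; 0 1.5 0 0 0; 0 2.2 0 0 0; 0 2.7 0 0 0; 0 2.7 0 0 0")

```text
time: 45.3
ee_pos: [0.4745, 0.0286, 0.1632]
tcp_rot: [0.135, 0.991, -0.002, 0.004]
contact_force: [0.7, 0.3, -1.2]
finger_gap: 0.0237
```

Request:
drive_tool(deltas="0 0 0 0.5 0; 0 0 0 1.0 0; 0 0 0 1.4 0; 0 0 0 1.5 0; 0 0 0 1.5 0")

```text
time: 45.8
ee_pos: [0.4746, 0.0285, 0.1478]
tcp_rot: [0.135, 0.991, -0.002, 0.004]
contact_force: [-0.5, -0.3, -1.7]
finger_gap: 0.0235
```

```bash
python3 -c "
from h import *
go(.4738,.0286,.1455,2.8706)
snap('wrist','w27.png')"
```

```text
t 45.8 ee [0.4746 0.0285 0.1478] yaw 2.8714 zdir [ 0.008 -0.006 -1.   ] F [-0.5 -0.3 -1.7] gap 0.0235 MOVE cm [ 0.08 -0.01  0.23] roll 0.001
```

View pics/w27.png

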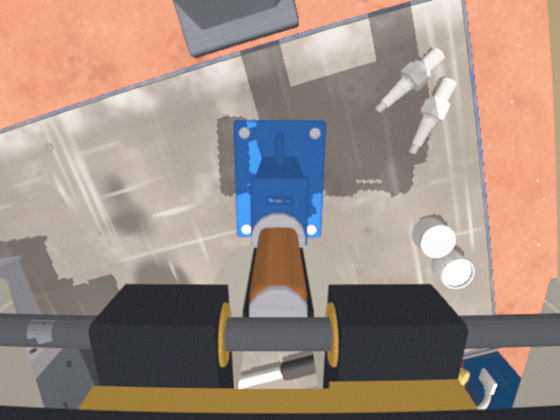

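Lower to contact, then release.

Request:
drive_tool(deltas="0 0 0 0.1 0; 0 0 0 0.2 0; 0 0 0 0.25 0; 0 0 0 0.25 0; 0 0 0 0.25 0")

```text
time: 46.35
ee_pos: [0.4748, 0.0285, 0.1459]
tcp_rot: [0.135, 0.991, -0.002, 0.005]
contact_force: [-0.5, -0.5, 3.0]
finger_gap: 0.0238
```

Request:
drive_tool(deltas="0 0 0 0.05 0; 0 0 0 0.1 0; 0 0 0 0.1 0; 0 0 0 0.1 0; 0 0 0 0.1 0")

```text
time: 46.85
ee_pos: [0.4748, 0.0284, 0.1458]
tcp_rot: [0.135, 0.991, -0.002, 0.005]
contact_force: [-4.9, -0.9, 11.2]
finger_gap: 0.0238
```

Request:
drive_tool(deltas="0 0 0 -0.1 0; 0.3 0 0 -0.1 0; 0.6 0 0 -0.1 0; 1 0 0 -0.1 0; 1 0 0 -0.1 0")

```text
time: 47.35
ee_pos: [0.4748, 0.0284, 0.1467]
tcp_rot: [0.135, 0.991, -0.002, 0.005]
contact_force: [-0.5, -0.5, 0.7]
finger_gap: 0.0474
```

Request:
drive_tool(deltas="1 0 0 0 0; 1 0 0 0 0; 1 0 0 0 0; 1 0 0 0 0; 1 0 0 0 0")

```text
time: 47.85
ee_pos: [0.4748, 0.0284, 0.1467]
tcp_rot: [0.135, 0.991, -0.002, 0.005]
contact_force: [-0.0, -0.6, -0.6]
finger_gap: 0.0872
```

```bash
python3 -c "
from h import *
go(.4748,.0284,.27,2.8706)
snap('wrist','w28.png')"
```

```text
t 47.85 ee [0.4748 0.0284 0.1467] yaw 2.8714 zdir [ 0.009 -0.006 -1.   ] F [-0.  -0.6 -0.6] gap 0.0872 MOVE cm [ -0.12  -0.04 -12.33] roll 0.001
```

View pics/w28.png

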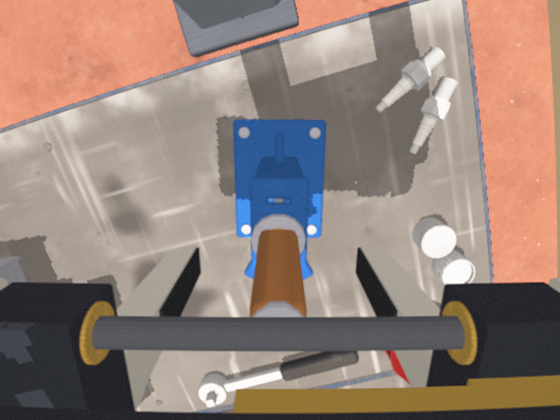

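Request:
drive_tool(deltas="1 0 0 -3 0; 1 0 0 -7 0; 1 0 0 -11 0; 1 0 0 -14 0; 1 0 0 -15 0")

```text
time: 48.4
ee_pos: [0.474, 0.0293, 0.3]
tcp_rot: [0.135, 0.991, -0.002, 0.007]
contact_force: [0.1, -0.3, 0.0]
finger_gap: 0.0929
```

```bash
python3 -c "
from h import *
go(.365,-.269,.24,1.507)
snap('side','s29.png');snap('top','t29.png')
a=cv2.imread('pics/t29.png');cv2.imwrite('pics/t29z.png',cv2.resize(a[90:330,160:500],None,fx=2.3,fy=2.3,interpolation=cv2.INTER_CUBIC))"
```

```text
t 48.4 ee [0.474  0.0293 0.3   ] yaw 2.8714 zdir [ 0.013 -0.006 -1.   ] F [ 0.1 -0.3  0. ] gap 0.0929 MOVE cm [  2.63 -31.65   6.03] roll 1.364
```

View pics/t29z.png

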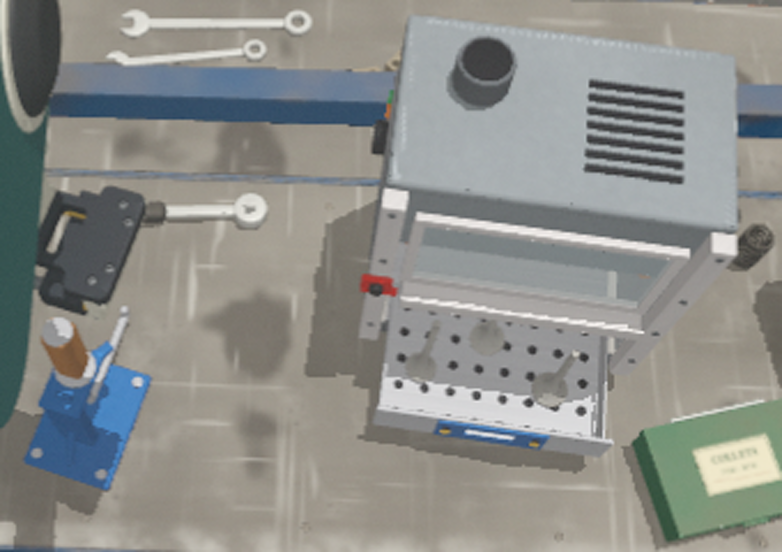

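View pics/s29.png

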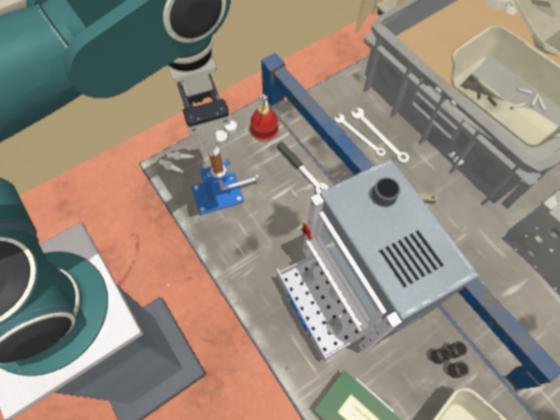

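```bash
python3 -c "
from m7 import *
s=snap('top')
for q in ((438,423),(547,440)):
    X=atz(s,(160+q[0]/2.3-.3,90+q[1]/2.3-.3),.0745);print(X,'wx',(X-O)@ex-.11)
"
```

```text
[ 0.44891838 -0.28559083  0.0745    ] wx -0.17831296202870328
[ 0.43708208 -0.37942539  0.0745    ] wx -0.1788309971722591
```

Request:
drive_tool(deltas="1 3 -5 0 0.2; 1 6 -10 0 0.3; 1 8 -16 0 0.5; 1 8 -21 0 0.7; 1 6 -26 0 0.75")

```text
time: 49.05
ee_pos: [0.3463, -0.176, 0.2949]
tcp_rot: [0.49, 0.872, -0.0, 0.005]
contact_force: [1.7, 1.2, 0.6]
finger_gap: 0.0927
```

```bash
python3 -c "
from h import *
go(.365,-.269,.21,1.507)"
```

```text
t 49.05 ee [ 0.3463 -0.176   0.2949] yaw 2.1178 zdir [ 0.009 -0.006 -1.   ] F [1.7 1.2 0.6] gap 0.0927 MOVE cm [-8.83 -3.28  8.56] roll 0.611
```

Request:
drive_tool(deltas="1 -4 -1.5 3 0.61; 1 -8.8 -3.3 6 0.61; 1 -8.8 -3.3 8.5 0.61; 1 -8.8 -3.3 8.5 0.61; 1 -8.8 -3.3 8.5 0.61")

```text
time: 49.55
ee_pos: [0.3639, -0.2687, 0.2078]
tcp_rot: [0.73, 0.683, 0.001, 0.003]
contact_force: [-0.5, -0.5, 0.9]
finger_gap: 0.0927
```

```bash
python3 sv.py w30
cat > m11.py <<'E'
from m7 import *
c=pickle.load(open('w30.pkl','rb'))
lo={}
for z in(.1575,.1605,.1635):
    a=np.array([x[1] for x in sample(c,-.0003,z,-.06,-.01,lum,-1,3)]);print(z,a.round(1))
b=np.array([x[1] for x in sample(c,.0097,.1602,.005,.016,red,1,3)]);print('P',b.round(1))
E
python3 m11.py
python3 -c "
import cv2
a=cv2.imread('pics/w30.png')
cv2.imwrite('pics/w30z.png',cv2.resize(a[110:240,400:560],None,fx=4.5,fy=4.5,interpolation=cv2.INTER_CUBIC))"
```

```text
t 49.55 ee [ 0.3639 -0.2687  0.2078] yaw 1.5036 zdir [ 0.006 -0.003 -1.   ] F [-0.5 -0.5  0.9] gap 0.0927 MOVE cm [-0.02 -0.    2.78] roll -0.026
0.1575 [2.2 2.2 2.2 2.2 1.9 2.2 2.2 2.  2.1 2.2 2.2 2.2 2.2 2.2 2.1 2.2 2.2 2.2
 2.2 2.2 2.  2.2 2.2 2.1 2.2]
0.1605 [ 0.  -0.4 -0.3 -0.8 -0.3 -0.3  0.1 -0.5 -0.1 -0.3  0.  -0.2  0.  -0.7
 -0.5 -0.4 -0.8 -0.7 -0.5 -1.1 -0.6 -0.6 -0.2 -0.8 -0.8]
0.1635 [-2.2 -2.2 -2.2 -2.2 -2.  -2.2 -2.2 -2.2 -2.2 -2.2 -2.2 -2.2 -2.2 -2.2
 -2.2 -2.2 -2.2 -2.2 -2.2 -2.2 -2.2 -2.2 -2.2 -2.2 -2.2]
P [-0.2 -0.4 -0.6  0.2  0.  -0.2 -0.4 -0.6 -0.8  0.  -0.2 -0.4 -0.6 -0.3
 -0.5 -0.7  0.  -0.2 -0.4 -0.6 -0.8 -1.  -0.8 -0.5 -0.7]
```

View pics/w30z.png

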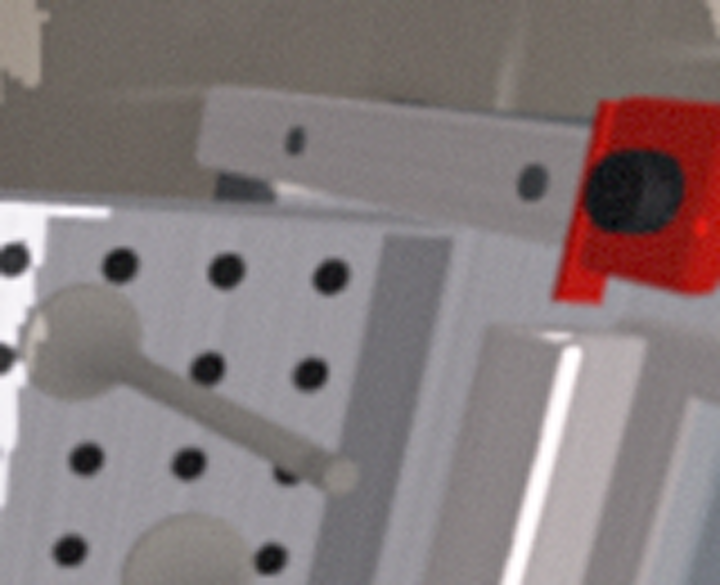

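```bash
python3 -c "
from h import *
print(env.finish_job())"
```

```text
the job is handed in; nothing more can be done
None
```

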